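Clear the painter's table after a session

ROBOT

A 7-joint arm with a two-finger parallel gripper is mounted at the origin on the work surface. World frame = base frame: x ahead of the robot, y to its left, z up, the work surface at z = 0. Lengths are in m, angles in degrees, forces in N, time in s.
With the tool pointing down it reaches from about 0.4 to 0.75 m from the base axis. Payload 19.5 kg.
Tool frame: the origin (TCP) lies on the centre line of the jaws, within the pads' length; the fingertips stand 25 mm ahead of it and the grasp point (between the pads) lies 6 mm ahead of it; y points along the fingers, x is the direction in which the jaws open and shut, and the axes are right-handed (so a half turn about y gives the same grasp; the last joint's range is limited). The gripper opens to 85 mm and grips with 20 to 120 N. Pads are 22 mm wide; open, the fingers measure 114 mm over their backs; the gripper's body (76 mm by 85 mm) begins 54 mm behind the grasp point. The pads swing forward as they close: fully open they stand 13 mm farther back than shut.
Start: joints at [-75.613, 40.479, -1.581, 85.061, 1.261, 54.483, -4.326], TCP at [0.166, 0.551, 0.256] pointing down, gripper open.
Joint ranges: [-155.06, 155.06], [-18.47, 123.98], [-90, 86.84], [0, 140.48], [-83.41, 263.41], [0, 116], [-161.91, 161.91]. Speed limits (degrees/s): [108.29, 108.29, 147.25, 147.25, 172.46, 172.46, 172.46].

INTERFACE

Orientations are given as [roll, pitch, yaw] about the fixed x, y, z axes, in that order (R = Rz(yaw) Ry(pitch) Rx(roll)).
In Python, from cell import * gives the robot as it stands.
- The arm moves only by the shell command python3 -m jog 'ROWS' [FORCE]. ROWS is JSON, a list of rows, each a list of 5 numbers: the shift along the tool's x, y, z in m, then the turn about the tool's y in degrees, then the closure, from 0 (fully open) to 1 (shut). In form: [[dx, dy, dz, turn, hand], ...]. A call has exactly 10 rows; each row shifts and turns the commanded pose from where the row before left it, along the tool's axes as they then stand; what a row does not reach is not made up. A row lasts 1/10 s, in which the tool goes at most 50 mm and 8.59 degrees, less where a joint would pass 70% of its speed; a pose out of reach is approached as far as the arm can. A call with a gripper value outside its range is refused whole. The fingers move at their own pace and stop on an object; FORCE is the grip in N (left out, the last holds). Time passes only in rows, so rows that do not move let the fingers close, or fill a call up. It gives the time, the measured TCP pose, the force and the opening at its end, in the units of the state.
- get_state(): the state, without advancing time (a new reading comes with each control period).
- grab_frame(name): name is "scene" or "top" or "wrist"; returns a dict with "img" (384x512x3 uint8, red, green, blue), "fx", "fy", "cx", "cy" (pixels), "R" (3x3) and "t" (3): a world point X has camera coordinates R X + t. Camera axes: x right, y down, z forward; pixel columns grow to the right and rows downward; lengths in m; the calibration is good to about 2 mm. A picture is of the moment at which its call begins. There is no depth.
- hand_in(): hands the job in, once; it reports no verdict.
The state is a dict: "time_s": time; "joint_pos": joint angles; "joint_vel": joint speeds; "tau": joint torques, N m; "tool_pos": TCP position; "tcp_rot": TCP orientation; "force": force on the tool from outside, world axes, zero at the start; "torque": the same for the moment, N m; "width": opening from 0.0 (shut) to 1.0 (fully open).
Only numpy, scipy, OpenCV 4.12 (cv2) and the standard library are available. Lean on these libraries where they do the work, as an engineer would, in place of code of your own. Each camera call takes 0.05 s, during which the arm holds its last target.

TASK

Clear the painter's table: lay the blue and the orange paint tube flat in the white enamel tray, lay the two flat brushes flat in the wooden tray, and slide the painted test panel, face up, under the front bar of the drying rack until it meets the stop. Nothing may lie on top of anything else or on a tray's wall, and do not tip over the glass jar.

Things in the scene. Friction and masses are not known exactly. Their poses are not given: they have to be found in the camera images.
- tube_blue_center (a point): Oil-paint tube with a dark blue label, aluminium ends and a black cap, lying flat; it does not roll. 108 mm long; the body is 28 mm wide and up to 22 mm high where it is gripped across the middle, tapering to a flat crimp 35 mm wide; 50 to 100 g. The point is the centre of the body, 8 mm above its underside. Its x axis runs along the tube towards the cap, z up.
- tube_orange_center (a point): Oil-paint tube with a bright orange label, aluminium ends and a black cap, lying flat; it does not roll. 108 mm long; the body is 28 mm wide and up to 22 mm high where it is gripped across the middle, tapering to a flat crimp 35 mm wide; 50 to 100 g. The point is the centre of the body, 8 mm above its underside. Its x axis runs along the tube towards the cap, z up.
- brush_red_center (a point): Flat brush with a dark red handle, steel ferrule and pale bristles, lying flat; it does not roll. 150 mm long and 10 mm thick; gripped at the point, where the flat handle is 14 mm wide; from 21 mm beyond the point the ferrule and bristles are 26 mm wide. The point is the middle of its length, 5 mm above its underside. Its x axis runs along the brush towards the bristles, z up.
- brush_black_center (a point): Flat brush with a black handle, steel ferrule and brown bristles, lying flat; it does not roll. 150 mm long and 10 mm thick; gripped at the point, where the flat handle is 14 mm wide; from 21 mm beyond the point the ferrule and bristles are 26 mm wide. The point is the middle of its length, 5 mm above its underside. Its x axis runs along the brush towards the bristles, z up.
- panel_center (a point): Colour-test panel: plywood board 120 mm (its x) by 50 mm (its y) by 10 mm thick, white face up with two rows of painted blue and orange swatches, lying on the table; about 60 g. The point is its centre, 5 mm above its underside; z up. Both ends are alike: either may go in first. Gripped across its 50 mm width near the end that stays outside.
- tube_tray: White enamelled metal tray with a dark blue rim: fixed, outside 135 mm (its x) by 230 mm (its y), 20 mm high, walls and floor 4 mm thick, inside 127 by 222 mm. Origin: centre of its underside, z up. A green spare tube like the others lies across it at y = +88 mm (it takes up y = 70 to 106 mm) and stays there; the rest is free.
- brush_tray: Pale wooden tray: fixed, outside 135 mm (its x) by 230 mm (its y), 20 mm high, walls and floor 4 mm thick, inside 127 by 222 mm. Origin: centre of its underside, z up. A white and blue eraser (22 mm along y, 45 mm along x, 12 mm high) lies in it at y = +94 mm and stays there; the brushes fit side by side lengthwise along y, in the free floor from y = -111 to +80 mm.
- rack: Low wooden drying rack, fixed, 100 mm wide, under 42 mm high, a picture on its rear half. Origin at table height; x points into the bay, z up. The bay is open to -x: mouth at x = -50 mm, 72 mm wide, 18 mm high under the front bar (x -50 to -30, z 18 to 30 mm). Stop face at x = +15 mm: a panel that is home has its centre at x = -45 mm, 55 mm of it outside. The panel slides on the table: no floor.
- jar_center (a point): Open empty glass jar, 56 mm across, 80 mm high, standing loose at the left or right edge of the work area; to be left standing. The point is its centre, half-way up.

How it is judged:
By the outcome, as a careful person would: the job done as asked, in the order asked, and still so for the second after the job is handed in, with the robot touching nothing.
It also fails if it takes over 128 s, if anything falls off the work surface, if the arm or the gripper's body presses on something with over 40 N, if the wrist force passes 120 N, or if a joint passes its speed limit or range.

## Working session

There is one attempt and no reset: what is moved stays moved. The work goes in short steps, Python scripts to look and compute and a shell command to move; the robot and the scene stay as the last step left them, time stands still between calls to the robot, and variables do not carry over. Pictures are saved under pics/ and viewed, and the job is handed in when it is done.

```bash
ls; mkdir -p pics
python3 - <<'E'
from cell import *
import cv2
s=get_state();print({k:s[k] for k in('time_s','tool_pos','tcp_rot','force','width')})
for n in('scene','top','wrist'):
    f=grab_frame(n);cv2.imwrite(f'pics/{n}0.png',f['img'][:,:,::-1]);print(n,f['fx'],f['cx'],f['cy'],f['R'],f['t'])
E
```

```text
pics
{'time_s': 0.0, 'tool_pos': array([0.1659016 , 0.5503003 , 0.25584427]), 'tcp_rot': array([-9.00040706e+01,  6.26768527e-02,  7.32243132e+01]), 'force': array([-0.66622256,  0.87601011, -0.38523442]), 'width': 1.0032472968810393}
scene 452.0780398551051 257.59449242465234 192.48050686361861 [[-0.82103073  0.57082521  0.00819266]
 [ 0.3455603   0.50834794 -0.78877782]
 [-0.45441898 -0.64477977 -0.61462382]] [ 0.44791438 -0.14128378  1.7814193 ]
top 410.5846717794431 259.99771108263076 191.55727823890103 [[-0.02104919 -0.99971237  0.01149398]
 [-0.99601589  0.01997213 -0.08691064]
 [ 0.08665608 -0.01327759 -0.9961498 ]] [0.00572824 0.54247962 1.15164131]
wrist 340.3688868736543 255.68002434215242 190.69884357369074 [[ 2.88703251e-01  9.57418628e-01 -5.61280305e-05]
 [ 9.07108833e-01 -2.73513910e-01  3.19912028e-01]
 [ 3.06274383e-01 -9.24105566e-02 -9.47447250e-01]] [-0.57635981 -0.04130105  0.38029868]
```

Run:
```python
import cv2
for n in('scene','top','wrist'):
    a=cv2.imread(f'pics/{n}0.png');cv2.imwrite(f'pics/{n}0b.png',cv2.resize(a,(800,600),interpolation=cv2.INTER_CUBIC))
```

```text
(no output)
```

View pics/top0b.png

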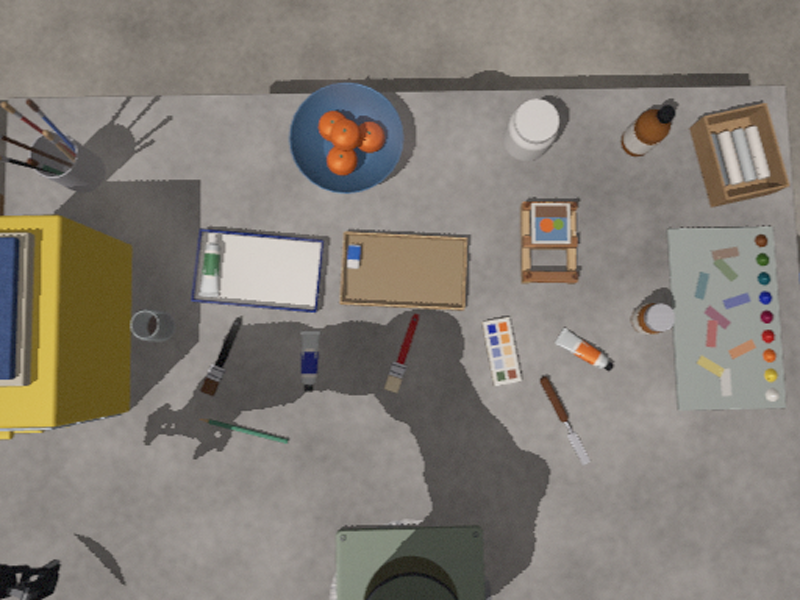

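View pics/scene0b.png

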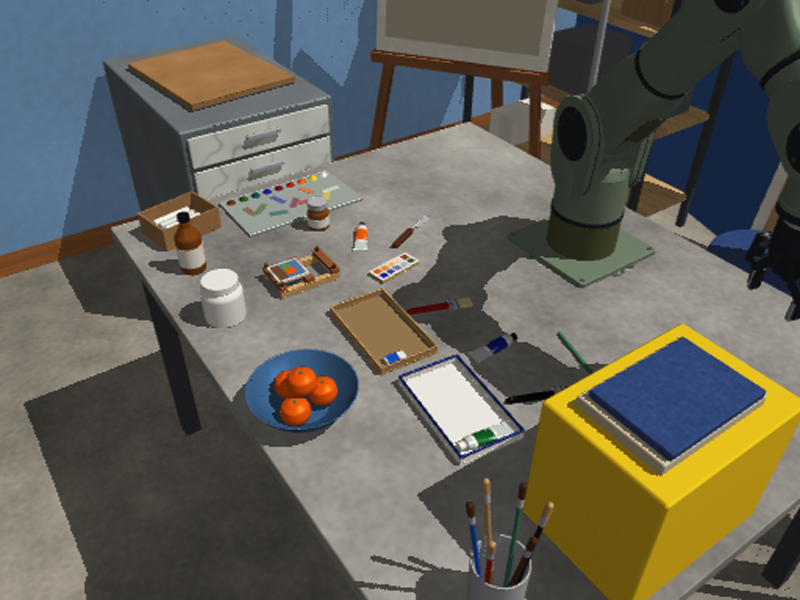

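View pics/wrist0b.png

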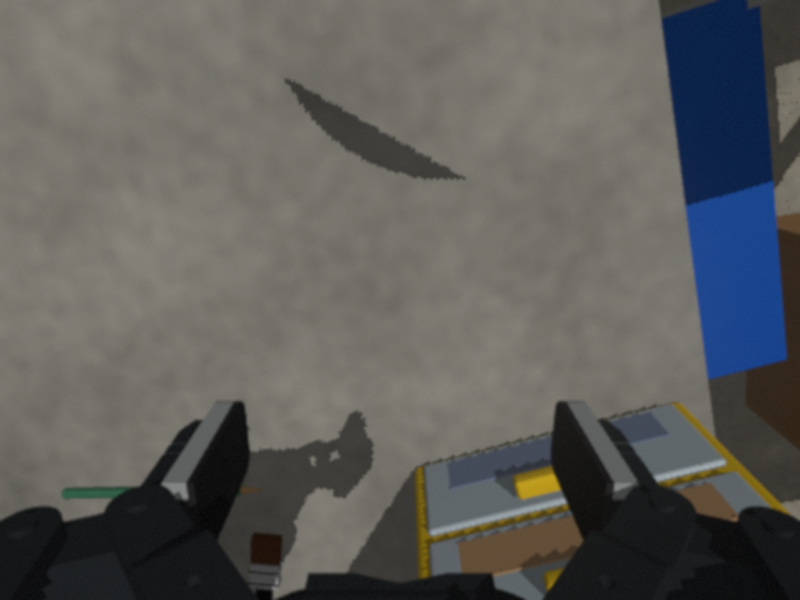

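```bash
cat > h.py <<'E'
from cell import *
import cv2,numpy as np
def load(n,f):
    cv2.imwrite(f'pics/{n}.png',f['img'][:,:,::-1])
def crop(f,u0,v0,w,h,s,name):
    a=f['img'][v0:v0+h,u0:u0+w,::-1]
    a=cv2.resize(np.ascontiguousarray(a),(w*s,h*s),interpolation=cv2.INTER_CUBIC)
    for u in range((u0+9)//10*10,u0+w,10):
        x=int((u-u0+.5)*s);cv2.line(a,(x,0),(x,6 if u%50 else 14),(0,0,255),1)
        if u%20==0:cv2.putText(a,str(u),(x-10,24),0,.35,(0,0,255),1)
    for v in range((v0+9)//10*10,v0+h,10):
        y=int((v-v0+.5)*s);cv2.line(a,(0,y),(6,y),(0,0,255),1)
        if v%20==0:cv2.putText(a,str(v),(8,y+4),0,.35,(0,0,255),1)
    cv2.imwrite(f'pics/{name}.png',a)
def back(f,u,v,z):
    d=f['R'].T@np.array([(u-f['cx'])/f['fx'],(v-f['cy'])/f['fy'],1])
    c=-f['R'].T@f['t']
    return c+d*(z-c[2])/d[2]
def proj(f,X):
    c=f['R']@np.array(X)+f['t'];return np.array([f['fx']*c[0]/c[2]+f['cx'],f['fy']*c[1]/c[2]+f['cy']])
E
python3 - <<'E'
from h import *
f=grab_frame('top')
crop(f,80,140,130,125,6,'tA');crop(f,180,140,130,120,6,'tB');crop(f,290,120,130,120,6,'tC')
E
```

```text
(no output)
```

View pics/tA.png

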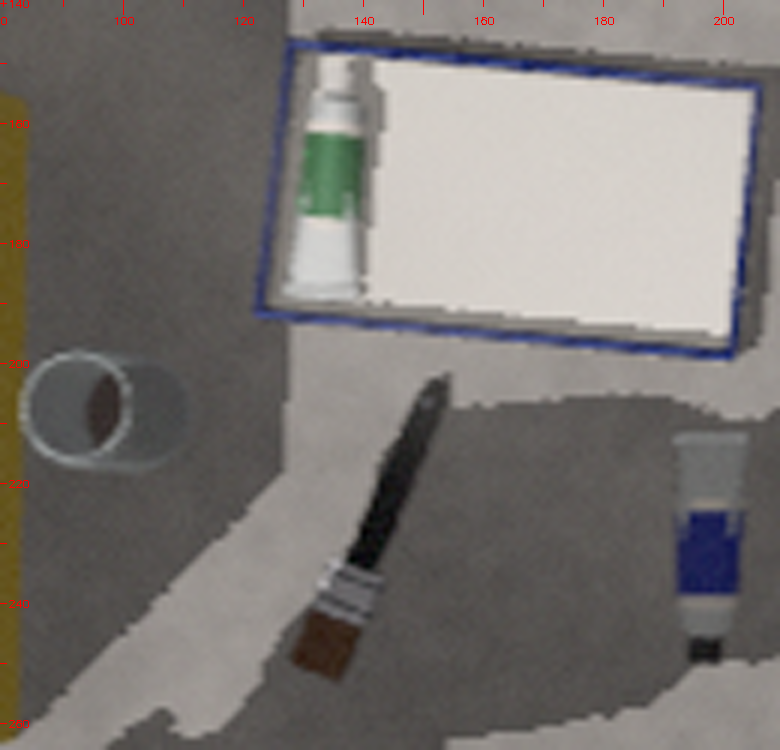

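View pics/tB.png

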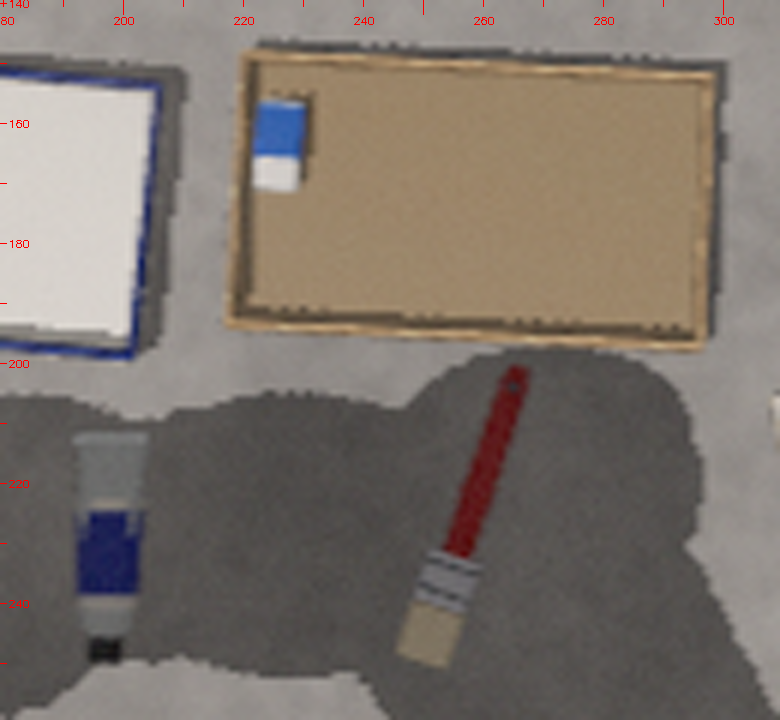

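View pics/tC.png

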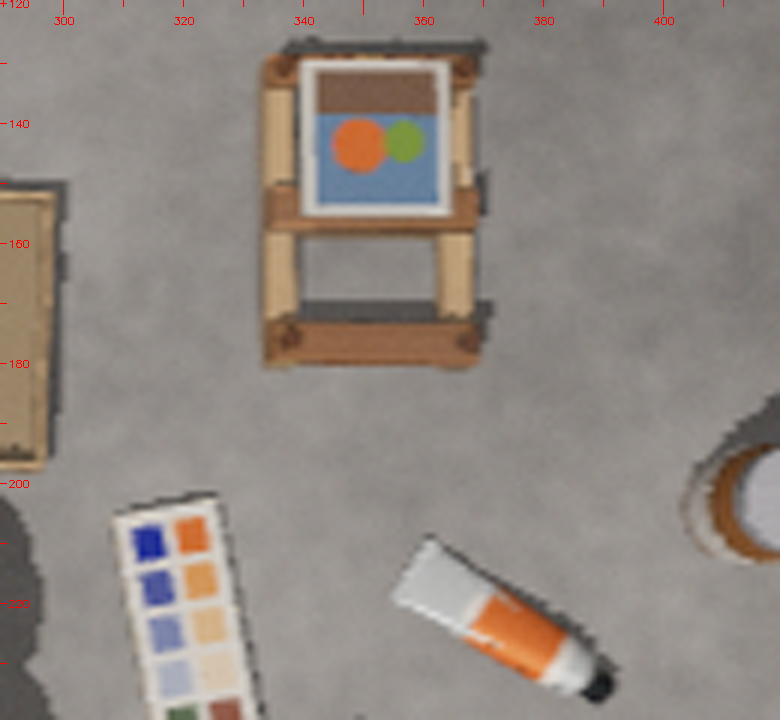

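Run:
```python
from h import *
f=grab_frame('top')
crop(f,290,190,130,120,6,'tD')
A=(80,140);B=(180,140);C=(290,120)
def P(o,c,z): return back(f,c[0]/6+o[0]-.5,c[1]/6+o[1]-.5,z)
print('cam',-f['R'].T@f['t'])
def tray(n,o,c):
    p=np.array([P(o,q,.02) for q in c]);print(n,p.mean(0).round(4)); print(p.round(4).tolist())
    dx=(p[0]-p[2]+p[1]-p[3]);dy=(p[0]-p[1]+p[2]-p[3])
    print('yaw x',np.degrees(np.arctan2(dx[1],dx[0])),'yaw from y',np.degrees(np.arctan2(-dy[0],dy[1])),np.linalg.norm(dx)/2,np.linalg.norm(dy)/2)
tray('tube',A,[(289,40),(762,84),(257,316),(733,357)])
tray('brush',B,[(243,50),(716,74),(226,327),(706,350)])
def ln(n,o,a,b,za,zb):
    a=P(o,a,za);b=P(o,b,zb);d=b-a;print(n,'mid',((a+b)/2).round(4),'yaw',np.degrees(np.arctan2(d[1],d[0])),'len',np.linalg.norm(d))
ln('blue',B,(110,435),(104,663),.008,.010)
ln('orange',C,(412,567),(602,692),.008,.010)
ln('red',B,(516,366),(422,662),.009,.009)
ln('black',A,(440,376),(318,668),.009,.009)
for c in [(264,365),(480,365),(262,58),(478,58)]: print('rack',P(C,c,.02).round(4),P(C,c,.03).round(4))
for c in [(264,325),(480,325)]: print('bar top',P(C,c,.03).round(4))
print('box base',back(f,83,272,0),back(f,83,155,0), 'boxtop',back(f,36,285,.25),back(f,36,140,.25))
```

```text
cam [0.44064217 0.01018314 1.19428868]
tube [0.603  0.2677 0.02  ]
[[0.682, 0.3739, 0.02], [0.6563, 0.1468, 0.02], [0.5489, 0.3882, 0.02], [0.5248, 0.1619, 0.02]]
yaw x -6.3344315884611095 yaw from y -6.2829282348385895 0.13311176139103095 0.22807085311502204
brush [ 0.5973 -0.0018  0.02  ]
[[0.6721, 0.1076, 0.02], [0.6561, -0.1205, 0.02], [0.5382, 0.1174, 0.02], [0.5226, -0.1118, 0.02]]
yaw x -3.9575288155076174 yaw from y -3.964686747854898 0.13403422848571137 0.22918162849126233
blue mid [0.4341 0.1765 0.009 ] yaw 178.18840082348567 len 0.10853145790450751
orange mid [ 0.442  -0.3326  0.009 ] yaw -124.97121406510702 len 0.10790956912219131
red mid [0.4472 0.003  0.009 ] yaw 161.14659038987884 len 0.14846687454327762
black mid [0.4503 0.3327 0.009 ] yaw 157.32829699231974 len 0.1494054297426122
rack [ 0.571  -0.2181  0.02  ] [ 0.5699 -0.2162  0.03  ]
rack [ 0.569  -0.3222  0.02  ] [ 0.5679 -0.3194  0.03  ]
rack [ 0.7211 -0.2226  0.02  ] [ 0.7187 -0.2206  0.03  ]
rack [ 0.7192 -0.3279  0.02  ] [ 0.7168 -0.325   0.03  ]
bar top [ 0.5891 -0.2169  0.03  ]
bar top [ 0.5871 -0.3203  0.03  ]
box base [0.32403038 0.50472606 0.        ] [0.66235468 0.51021332 0.        ] boxtop [0.32190107 0.50594741 0.25      ] [0.65322204 0.51457684 0.25      ]
```

View pics/tD.png

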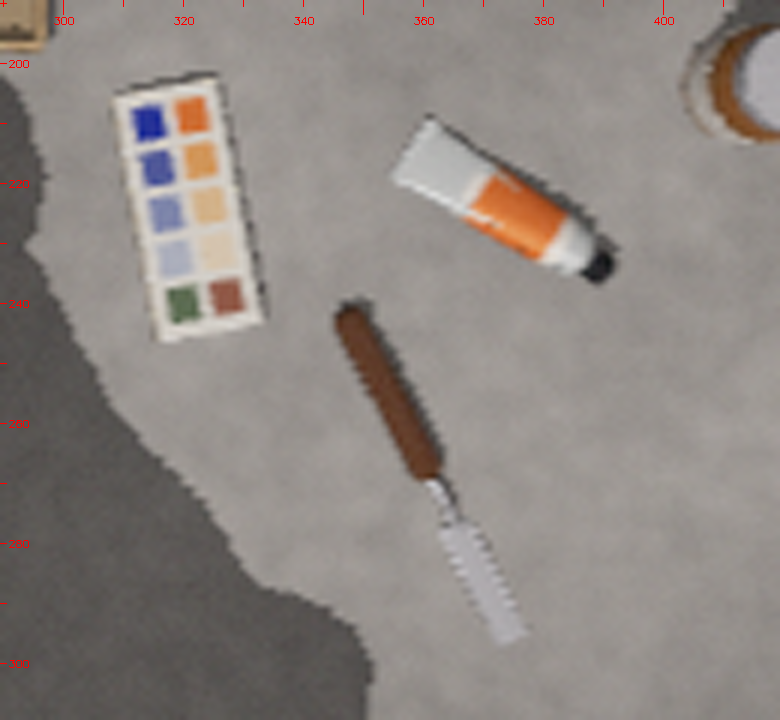

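```bash
cat >> h.py <<'E'
def go(x,y,z,yaw):
    s=get_state();p=s['tool_pos'];r=s['tcp_rot'];cy=r[2]
    dyaw=(yaw-cy+180)%360-180
    d=np.array([x,y,z])-p
    def tf(a):
        a=np.radians(a);return np.array([np.cos(a)*d[0]+np.sin(a)*d[1],-d[2],-np.sin(a)*d[0]+np.cos(a)*d[1]]).round(4)
    print('now',p.round(4),r.round(2),'turn',round(-dyaw,2),'| shift before turn',tf(cy),'| after turn',tf(cy+dyaw),'F',s['force'].round(1),'w',round(float(s['width']),3),'t',round(s['time_s'],2),'q',s['joint_pos'].round(0))
E
python3 - <<'E'
from h import *
f=grab_frame('top')
D=(290,190)
def P(c,z,o=D): return back(f,c[0]/6+o[0]-.5,c[1]/6+o[1]-.5,z)
p=np.array([P(c,.01) for c in [(112,95),(217,73),(160,342),(264,321)]]);print(p.round(4))
d=p[0]-p[2]+p[1]-p[3];print('panel',p.mean(0).round(4),np.degrees(np.arctan2(d[1],d[0])),np.linalg.norm(d)/2)
print('jar top',P((76,410),.08,(80,140)),'knife',P((350,310),.0),P((510,640),.0))
go(.434,.1765,.20,88.2)
E
```

```text
[[ 0.5009 -0.144   0.01  ]
 [ 0.5105 -0.195   0.01  ]
 [ 0.3824 -0.1633  0.01  ]
 [ 0.3913 -0.2134  0.01  ]]
panel [ 0.4463 -0.1789  0.01  ] 8.99451487408146 0.12035679688767131
jar top [0.50252809 0.44973002 0.08      ] knife [ 0.39522059 -0.25709021  0.        ] [ 0.23712414 -0.32746552  0.        ]
now [0.1659 0.5505 0.2561] [-9.000e+01  2.000e-02  7.323e+01] turn -14.97 | shift before turn [-0.2807  0.0561 -0.3646] | after turn [-0.3654  0.0561 -0.2797] F [-0.6 -0.8  0.1] w 0.998 t 0.3 q [-76.  40.  -2.  85.   1.  54.  -4.]
```

```bash
python3 -m jog '[[-0.028,0,-0.036,0,0.45],[-0.028,0,-0.036,0,0.45],[-0.028,0,-0.036,0,0.45],[-0.028,0,-0.036,0,0.45],[-0.028,0,-0.036,0,0.45],[-0.028,0,-0.036,0,0.45],[-0.028,0,-0.036,0,0.45],[-0.028,0,-0.036,0,0.45],[-0.028,0,-0.036,-7,0.45],[0,0,0,-8,0.45]]' 30
python3 - <<'E'
from h import *
go(.434,.1765,.12,88.2)
E
```

```text
time_s: 1.3
tool_pos: [0.4063, 0.2107, 0.2563]
tcp_rot: [-90.1, 0.1, 88.1]
force: [-1.5, 1.3, 0.3]
width: 0.546
now [0.4063 0.2107 0.2563] [-90.07   0.12  88.05] turn -0.15 | shift before turn [-0.0333  0.1363 -0.0288] | after turn [-0.0334  0.1363 -0.0288] F [-1.5  1.3  0.3] w 0.546 t 1.3 q [-25.  31. -10. 108.   8.  42.  48.]
```

```bash
python3 -m jog '[[-0.011,0.03,-0.0096,0,0.45],[-0.011,0.03,-0.0096,0,0.45],[-0.0113,0.03,-0.0096,0,0.45],[0,0.03,0,0,0.45],[0,0.03,0,0,0.45],[0,0,0,0,0.45],[0,0,0,0,0.45],[0,0,0,0,0.45],[0,0,0,0,0.45],[0,0,0,0,0.45]]' 30
python3 - <<'E'
from h import *
go(.434,.1765,.029,88.2)
f=grab_frame('wrist');cv2.imwrite('pics/w1.png',cv2.resize(f['img'][:,:,::-1],(768,576)))
E
```

```text
time_s: 2.3
tool_pos: [0.4315, 0.1817, 0.1071]
tcp_rot: [-90.1, -0.0, 88.2]
force: [0.0, -0.2, -0.6]
width: 0.546
now [0.4315 0.1817 0.1071] [-9.007e+01 -3.000e-02  8.822e+01] turn 0.02 | shift before turn [-0.0051  0.0781 -0.0027] | after turn [-0.0051  0.0781 -0.0027] F [ 0.  -0.2 -0.6] w 0.546 t 2.3 q [-24.  47.  -6. 116.  14.  18.  48.]
```

View pics/w1.png

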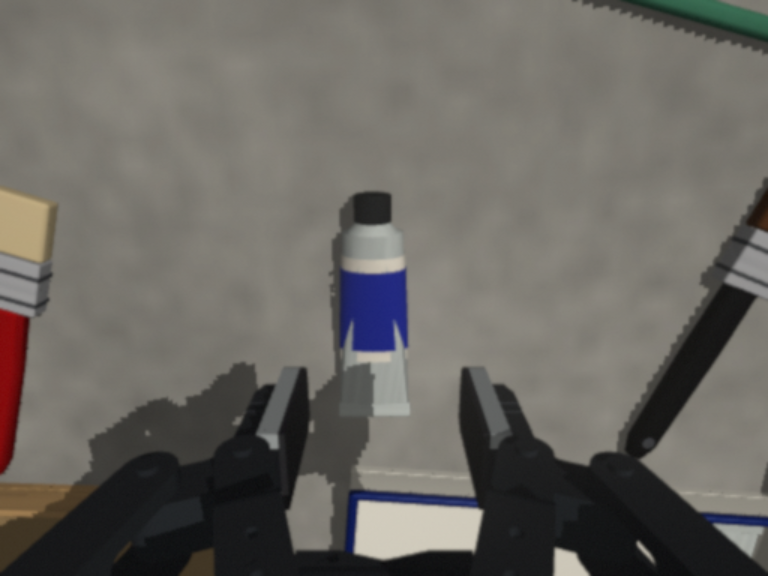

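```bash
python3 -m jog '[[-0.005,0.02,-0.0025,0,0.45],[0,0.02,0,0,0.45],[0,0.02,0,0,0.45],[0,0.016,0,0,0.45],[0,0,0,0,0.45],[0,0,0,0,0.9],[0,0,0,0,0.9],[0,0,0,0,0.9],[0,0,0,0,0.9],[0,0,0,0,0.9]]' 40
python3 - <<'E'
from h import *
go(.434,.1765,.10,88.2)
f=grab_frame('wrist');cv2.imwrite('pics/w2.png',f['img'][:,:,::-1])
E
```

```text
time_s: 3.35
tool_pos: [0.4339, 0.1765, 0.0313]
tcp_rot: [-90.1, -0.0, 88.2]
force: [-0.7, -0.7, 10.1]
width: 0.314
now [0.4339 0.1765 0.0313] [-9.007e+01 -3.000e-02  8.822e+01] turn 0.02 | shift before turn [-0.     -0.0687 -0.0001] | after turn [-0.     -0.0687 -0.0001] F [-0.7 -0.7 10.1] w 0.314 t 3.35 q [-25.  56.  -2. 117.  15.   7.  47.]
```

View pics/w2.png

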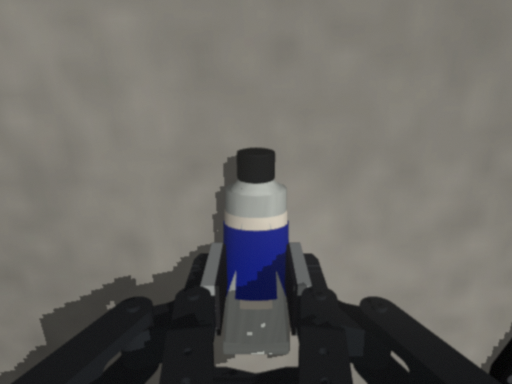

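```bash
python3 -m jog '[[0,-0.005,0,0,0.9],[0,-0.01,0,0,0.9],[0,-0.025,0,0,0.9],[0,-0.03,0,0,0.9],[0,-0.03,0,4.5,0.9],[0,0,0,0,0.9],[0,0,0,0,0.9],[0,0,0,0,0.9],[0,0,0,0,0.9],[0,0,0,0,0.9]]' 40
python3 - <<'E'
from h import *
go(.6052,.2876,.10,83.7)
f=grab_frame('wrist');cv2.imwrite('pics/w3.png',f['img'][:,:,::-1])
E
```

```text
time_s: 4.4
tool_pos: [0.4333, 0.1764, 0.1298]
tcp_rot: [-89.9, 0.0, 83.7]
force: [0.4, 0.3, -1.0]
width: 0.309
now [0.4333 0.1764 0.1298] [-8.995e+01  4.000e-02  8.374e+01] turn 0.04 | shift before turn [ 0.1293  0.0298 -0.1588] | after turn [ 0.1294  0.0298 -0.1587] F [ 0.4  0.3 -1. ] w 0.309 t 4.4 q [-23.  44.  -6. 115.  12.  21.  46.]
```

View pics/w3.png

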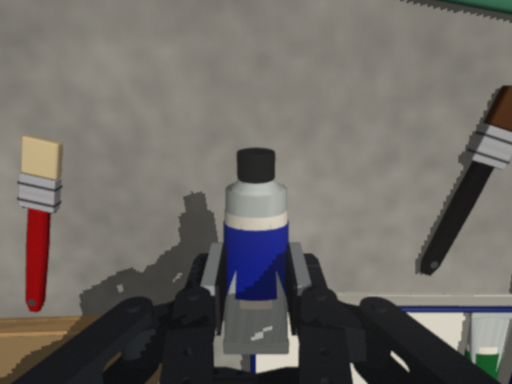

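```bash
python3 -m jog '[[0.0162,0,-0.0198,0,0.9],[0.0162,0,-0.0198,0,0.9],[0.0162,0,-0.0198,0,0.9],[0.0162,0,-0.0198,0,0.9],[0.0162,0,-0.0198,0,0.9],[0.0162,0,-0.0198,0,0.9],[0.0162,0,-0.0198,0,0.9],[0.0162,0,-0.0198,0,0.9],[0,0.02,0,0,0.9],[0,0,0,0,0.9]]' 40
python3 - <<'E'
from h import *
go(.6052,.2876,.036,83.7)
f=grab_frame('top');crop(f,90,130,150,110,5,'t3')
E
```

```text
time_s: 5.45
tool_pos: [0.604, 0.2875, 0.1075]
tcp_rot: [-89.8, 0.1, 83.7]
force: [-0.9, -1.0, -0.2]
width: 0.316
now [0.604  0.2875 0.1075] [-89.79   0.15  83.75] turn 0.05 | shift before turn [ 0.0002  0.0715 -0.0012] | after turn [ 0.0002  0.0715 -0.0012] F [-0.9 -1.  -0.2] w 0.316 t 5.45 q [-25.  59.  -8.  71.   9.  51.  49.]
```

View pics/t3.png

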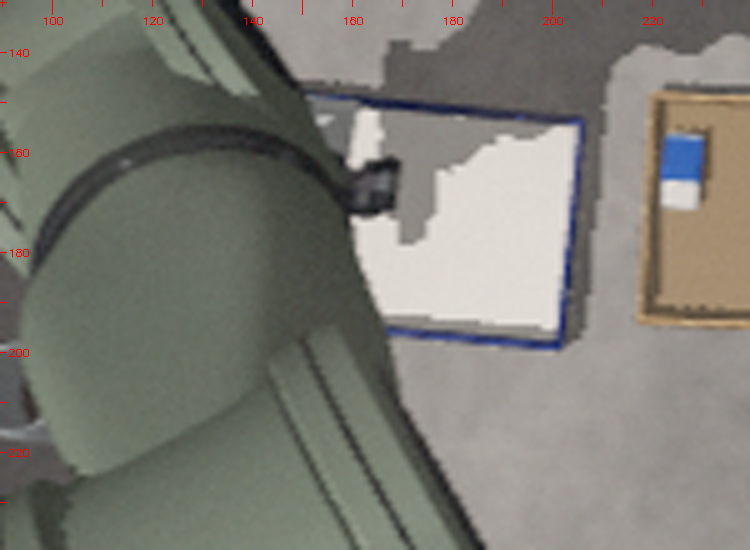

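```bash
python3 -m jog '[[0,0.02,-0.001,0,0.9],[0,0.02,0,0,0.9],[0,0.016,0,0,0.9],[0,0.008,0,0,0.9],[0,0.004,0,0,0.9],[0,0.002,0,0,0.9],[0,0,0,0,0.9],[0,0,0,0,0.9],[0,0,0,0,0.9],[0,0,0,0,0.9]]' 40
python3 - <<'E'
from h import *
go(.6052,.2876,.036,83.7)
f=grab_frame('wrist');cv2.imwrite('pics/w4.png',f['img'][:,:,::-1])
E
```

```text
time_s: 6.5
tool_pos: [0.6062, 0.2879, 0.0406]
tcp_rot: [-90.0, -0.0, 83.7]
force: [0.2, -0.5, -0.9]
width: 0.314
now [0.6062 0.2879 0.0406] [-90.02  -0.    83.72] turn 0.02 | shift before turn [-0.0004  0.0046  0.001 ] | after turn [-0.0004  0.0046  0.001 ] F [ 0.2 -0.5 -0.9] w 0.314 t 6.5 q [-25.  65.  -8.  72.  10.  44.  48.]
```

View pics/w4.png

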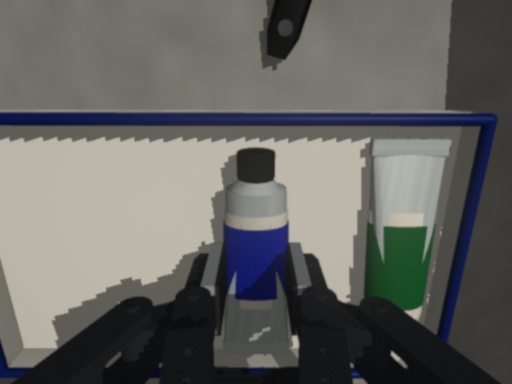

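```bash
python3 -m jog '[[0,0.003,0.0008,0,0.9],[0,0.0015,0,0,0.9],[0,0,0,0,0.9],[0,0,0,0,0.56],[0,0,0,0,0.56],[0,0,0,0,0.56],[0,0,0,0,0.56],[0,-0.01,0,0,0.56],[0,-0.03,0,0,0.56],[0,-0.04,0,0,0.56]]' 40
python3 - <<'E'
from h import *
go(.442,-.3326,.14,-35)
E
```

```text
time_s: 7.55
tool_pos: [0.6047, 0.2876, 0.1162]
tcp_rot: [-89.9, 0.1, 83.7]
force: [0.8, 0.4, -0.2]
width: 0.439
now [0.6047 0.2876 0.1162] [-8.989e+01  7.000e-02  8.373e+01] turn 118.73 | shift before turn [-0.6343 -0.0238  0.094 ] | after turn [ 0.2225 -0.0238 -0.6014] F [ 0.8  0.4 -0.2] w 0.439 t 7.55 q [-25.  59.  -8.  70.   9.  52.  49.]
```

```bash
python3 -m jog '[[-0.02,-0.02,0.003,0,0.45],[-0.045,0,0.0067,0,0.45],[-0.045,0,0.0067,0,0.45],[-0.045,0,0.0067,0,0.45],[-0.045,0,0.0067,0,0.45],[-0.045,0,0.0067,0,0.45],[-0.045,0,0.0067,0,0.45],[-0.045,0,0.0067,0,0.45],[-0.045,0,0.0067,0,0.45],[-0.045,0,0.0067,0,0.45]]' 40
python3 -m jog '[[-0.045,0,0.0067,0,0.45],[-0.045,0,0.0067,0,0.45],[-0.045,0,0.0067,0,0.45],[-0.045,0,0.0067,0,0.45],[-0.028,0,0.004,0,0.45],[0,0,0,8.5,0.45],[0,0,0,8.5,0.45],[0,0,0,8.5,0.45],[0,0,0,8.5,0.45],[0,0,0,8.5,0.45]]' 40
python3 -m jog '[[0,0,0,8.5,0.45],[0,0,0,8.5,0.45],[0,0,0,8.5,0.45],[0,0,0,8.5,0.45],[0,0,0,8.5,0.45],[0,0,0,8.5,0.45],[0,0,0,8.5,0.45],[0,0,0,8.5,0.45],[0,0,0,8.2,0.45],[0,0,0,0,0.45]]' 40
python3 - <<'E'
from h import *
go(.442,-.3326,.10,-35)
f=grab_frame('wrist');cv2.imwrite('pics/w5.png',f['img'][:,:,::-1])
f=grab_frame('top');crop(f,90,130,150,110,5,'t5')
E
```

```text
time_s: 8.55
tool_pos: [0.4955, -0.1293, 0.1366]
tcp_rot: [-90.1, 0.0, 83.7]
force: [2.1, -0.4, -0.4]
width: 0.549
time_s: 9.55
tool_pos: [0.4427, -0.3311, 0.1366]
tcp_rot: [-90.1, -0.0, 40.9]
force: [-0.4, -0.1, -0.1]
width: 0.548
time_s: 10.55
tool_pos: [0.4429, -0.3307, 0.1364]
tcp_rot: [-90.0, -0.0, -35.1]
force: [0.3, 0.3, 0.1]
width: 0.552
now [ 0.4429 -0.3307  0.1364] [-8.999e+01 -4.000e-02 -3.510e+01] turn -0.1 | shift before turn [ 0.0003  0.0364 -0.0021] | after turn [ 0.0003  0.0364 -0.0021] F [0.3 0.3 0.1] w 0.552 t 10.55 q [ 26.  49.  15.  98. -20.  36.  17.]
```

View pics/w5.png

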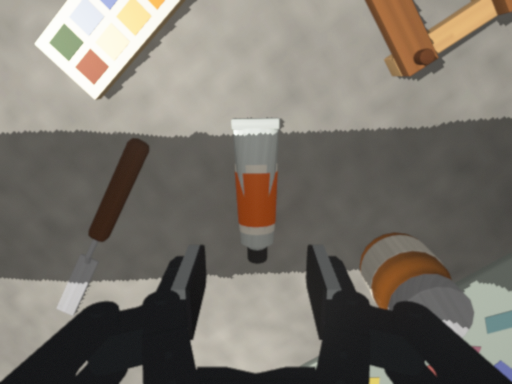

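View pics/t5.png

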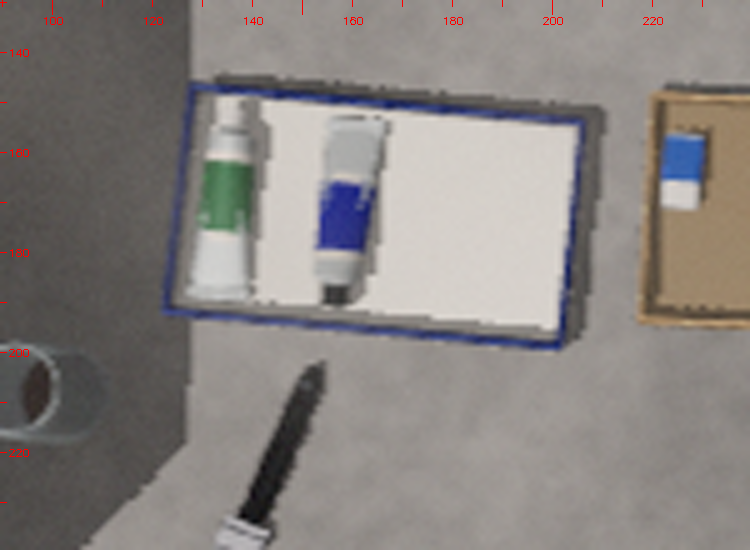

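```bash
python3 -m jog '[[0,0.02,-0.002,0,0.45],[0,0.025,0,0,0.45],[0,0.025,0,0,0.45],[0,0.022,0,0,0.45],[0,0.011,0,0,0.45],[0,0,0,0,0.45],[0,0,0,0,0.9],[0,0,0,0,0.9],[0,0,0,0,0.9],[0,0,0,0,0.9]]' 40
python3 - <<'E'
from h import *
go(.5975,.218,.036,83.7)
f=grab_frame('wrist');cv2.imwrite('pics/w6.png',f['img'][:,:,::-1])
E
```

```text
time_s: 11.65
tool_pos: [0.4418, -0.3329, 0.0341]
tcp_rot: [-90.0, -0.1, -34.9]
force: [-1.0, 1.2, 9.0]
width: 0.316
now [ 0.4418 -0.3329  0.0341] [-9.001e+01 -9.000e-02 -3.495e+01] turn -118.65 | shift before turn [-0.188  -0.0019  0.5408] | after turn [ 0.5647 -0.0019 -0.0943] F [-1.   1.2  9. ] w 0.316 t 11.65 q [ 28.  59.  10. 100. -23.  23.  20.]
```

View pics/w6.png

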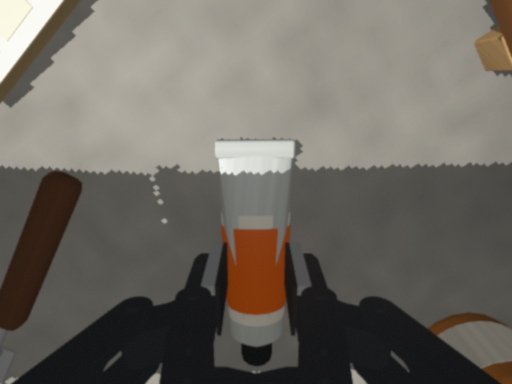

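```bash
python3 -m jog '[[0,-0.01,0,0,0.9],[0,-0.03,0,0,0.9],[0,-0.04,0,0,0.9],[0,-0.04,0,0,0.9],[0,0,0,-8.5,0.9],[0,0,0,-8.5,0.9],[0,0,0,-8.5,0.9],[0,0,0,-8.5,0.9],[0,0,0,-8.5,0.9],[0,0,0,-8.5,0.9]]' 40
python3 -m jog '[[0,0,0,-8.5,0.9],[0,0,0,-8.5,0.9],[0,0,0,-8.5,0.9],[0,0,0,-8.5,0.9],[0,0,0,-8.5,0.9],[0,0,0,-8.5,0.9],[0,0,0,-8.5,0.9],[0,0,0,-8.2,0.9],[0,0,0,0,0.9],[0,0,0,0,0.9]]' 40
python3 - <<'E'
from h import *
go(.5975,.218,.15,83.7)
f=grab_frame('wrist');cv2.imwrite('pics/w7.png',f['img'][:,:,::-1])
E
```

```text
time_s: 12.7
tool_pos: [0.4414, -0.3328, 0.154]
tcp_rot: [-90.1, -0.0, 16.4]
force: [0.2, -0.0, -1.1]
width: 0.312
time_s: 13.7
tool_pos: [0.4413, -0.3329, 0.1534]
tcp_rot: [-90.0, 0.0, 83.5]
force: [0.6, -0.1, 0.2]
width: 0.31
now [ 0.4413 -0.3329  0.1534] [-9.001e+01  5.000e-02  8.346e+01] turn -0.24 | shift before turn [ 0.5651  0.0034 -0.0925] | after turn [ 0.5647  0.0034 -0.0948] F [ 0.6 -0.1  0.2] w 0.31 t 13.7 q [ 43.  47. -17.  96.  20.  39.  98.]
```

View pics/w7.png

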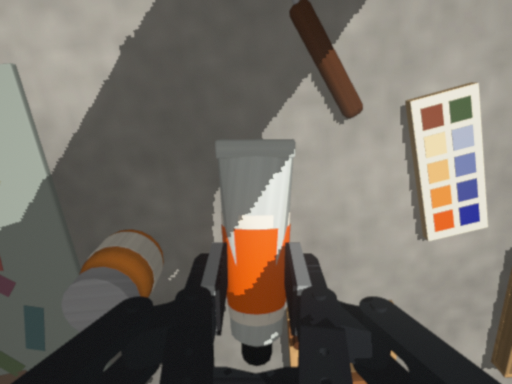

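```bash
python3 -m jog '[[0.025,0,-0.0042,-0.2,0.9],[0.045,0,-0.0075,0,0.9],[0.045,0,-0.0075,0,0.9],[0.045,0,-0.0075,0,0.9],[0.045,0,-0.0075,0,0.9],[0.045,0,-0.0075,0,0.9],[0.045,0,-0.0075,0,0.9],[0.045,0,-0.0075,0,0.9],[0.045,0,-0.0075,0,0.9],[0.045,0,-0.0075,0,0.9]]' 40
python3 -m jog '[[0.045,0,-0.0075,0,0.9],[0.045,0,-0.0075,0,0.9],[0.03,0,-0.005,0,0.9],[0.0147,0,-0.003,0,0.9],[0,0.03,0,0,0.9],[0,0.02,0,0,0.9],[0,0,0,0,0.9],[0,0,0,0,0.9],[0,0,0,0,0.9],[0,0,0,0,0.9]]' 40
python3 - <<'E'
from h import *
go(.5975,.218,.039,83.7)
f=grab_frame('wrist');cv2.imwrite('pics/w8.png',f['img'][:,:,::-1])
E
```

```text
time_s: 14.75
tool_pos: [0.5586, 0.0894, 0.1532]
tcp_rot: [-90.0, 0.0, 83.8]
force: [0.5, -0.7, -0.8]
width: 0.31
time_s: 15.75
tool_pos: [0.5959, 0.2189, 0.104]
tcp_rot: [-90.1, -0.0, 83.9]
force: [-0.1, 0.3, -0.4]
width: 0.309
now [0.5959 0.2189 0.104 ] [-9.008e+01 -3.000e-02  8.388e+01] turn 0.18 | shift before turn [-0.0008  0.065  -0.0017] | after turn [-0.0008  0.065  -0.0017] F [-0.1  0.3 -0.4] w 0.309 t 15.75 q [-19.  57.  -9.  80.  11.  44.  52.]
```

View pics/w8.png

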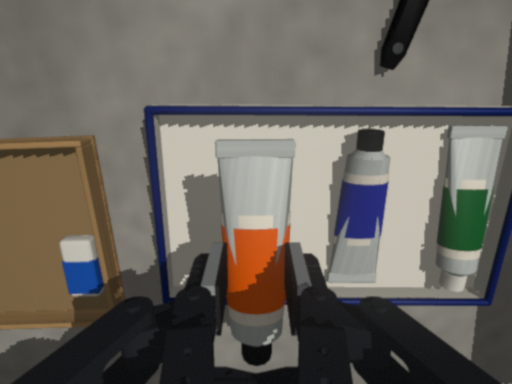

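```bash
python3 -m jog '[[-0.001,0.025,-0.0015,0,0.9],[0,0.025,0,0,0.9],[0,0.01,0,0,0.9],[0,0.003,0,0,0.9],[0,0.002,0,0,0.9],[0,0,0,0,0.9],[0,0,0,0,0.9],[0,0,0,0,0.9],[0,0,0,0,0.9],[0,0,0,0,0.9]]' 40
python3 - <<'E'
from h import *
go(.5975,.218,.039,83.7)
f=grab_frame('wrist');cv2.imwrite('pics/w9.png',f['img'][:,:,::-1])
E
```

```text
time_s: 16.8
tool_pos: [0.597, 0.2177, 0.0381]
tcp_rot: [-90.0, -0.0, 83.9]
force: [-1.2, -0.2, 4.4]
width: 0.308
now [0.597  0.2177 0.0381] [-90.02  -0.    83.92] turn 0.22 | shift before turn [ 0.0003 -0.0009 -0.0004] | after turn [ 0.0003 -0.0009 -0.0004] F [-1.2 -0.2  4.4] w 0.308 t 16.8 q [-19.  62.  -8.  81.  12.  38.  52.]
```

View pics/w9.png

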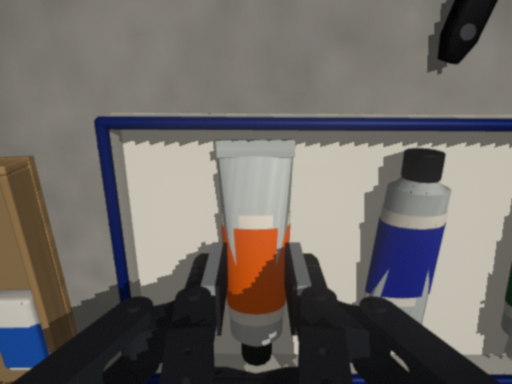

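```bash
python3 -m jog '[[0,0,0,0,0.56],[0,0,0,0,0.56],[0,0,0,0,0.56],[0,0,0,0,0.56],[0,-0.01,0,0,0.56],[0,-0.03,0,0,0.56],[0,-0.04,0,0,0.56],[0,0,0,8.5,0.5],[0,0,0,4.3,0.5],[0,0,0,0,0.5]]' 40
python3 - <<'E'
from h import *
go(.4472,.003,.12,71.1)
E
```

```text
time_s: 17.85
tool_pos: [0.5969, 0.2179, 0.1187]
tcp_rot: [-90.0, -0.0, 71.1]
force: [0.9, 0.6, -0.2]
width: 0.505
now [0.5969 0.2179 0.1187] [-9.004e+01 -2.000e-02  7.106e+01] turn -0.04 | shift before turn [-0.2519 -0.0013  0.0719] | after turn [-0.2518 -0.0013  0.072 ] F [ 0.9  0.6 -0.2] w 0.505 t 17.85 q [-20.  56.  -6.  79.   7.  45.  43.]
```

```bash
python3 -m jog '[[-0.032,0,0.009,0,0.5],[-0.032,0,0.009,0,0.5],[-0.032,0,0.009,0,0.5],[-0.032,0,0.009,0,0.5],[-0.032,0,0.009,0,0.5],[-0.032,0,0.009,0,0.5],[-0.032,0,0.009,0,0.5],[-0.028,0,0.009,0,0.5],[0,0,0,0,0.5],[0,0,0,0,0.5]]' 40
python3 - <<'E'
from h import *
go(.4472,.003,.034,71.1)
f=grab_frame('wrist');cv2.imwrite('pics/w10.png',f['img'][:,:,::-1])
f=grab_frame('top');crop(f,90,130,150,110,5,'t10')
E
```

```text
time_s: 18.85
tool_pos: [0.4475, 0.0025, 0.1181]
tcp_rot: [-90.0, -0.0, 71.2]
force: [-0.4, 0.3, -0.6]
width: 0.497
now [0.4475 0.0025 0.1181] [-9.002e+01 -3.000e-02  7.122e+01] turn 0.12 | shift before turn [0.0004 0.0841 0.0004] | after turn [0.0004 0.0841 0.0004] F [-0.4  0.3 -0.6] w 0.497 t 18.85 q [ -1.  45.  -5. 119.  13.  16.  53.]
```

View pics/w10.png

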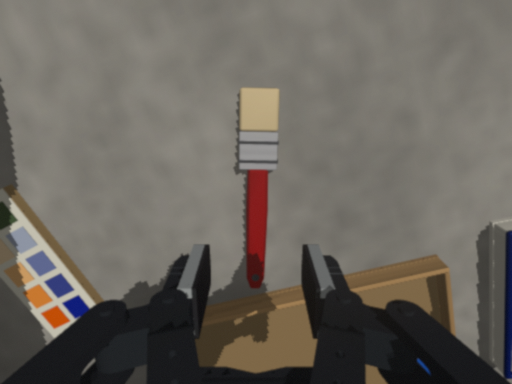

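View pics/t10.png

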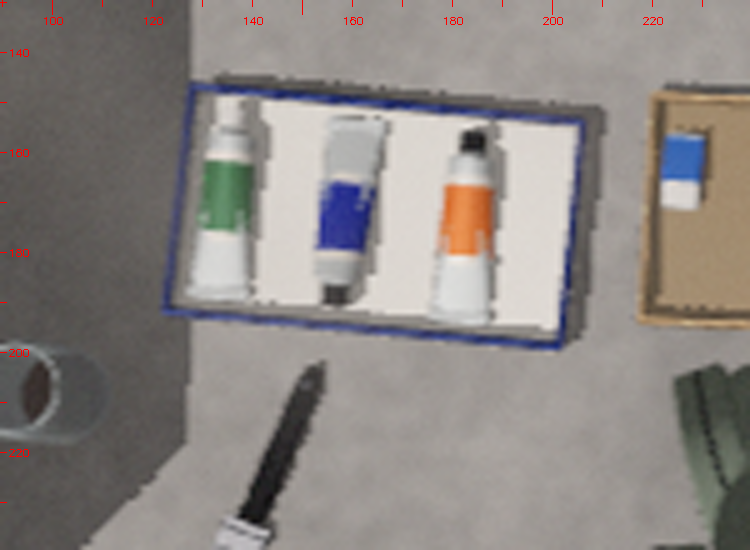

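```bash
python3 -m jog '[[0,0.025,0,0,0.5],[0,0.025,0,0,0.5],[0,0.025,0,0,0.5],[0,0.009,0,0,0.5],[0,0,0,0,0.5],[0,0,0,0,0.7],[0,0,0,0,0.7],[0,0,0,0,0.7],[0,0,0,0,0.7],[0,0,0,0,0.7]]' 40
python3 - <<'E'
from h import *
go(.4472,.003,.031,71.1)
f=grab_frame('wrist');cv2.imwrite('pics/w11.png',f['img'][:,:,::-1])
f=grab_frame('scene');crop(f,200,160,130,100,6,'s11')
E
```

```text
time_s: 19.95
tool_pos: [0.4473, 0.0025, 0.0341]
tcp_rot: [-90.0, -0.0, 71.1]
force: [-0.7, 0.4, 0.4]
width: 0.302
now [0.4473 0.0025 0.0341] [-9.002e+01 -1.000e-02  7.112e+01] turn 0.02 | shift before turn [0.0004 0.0031 0.0003] | after turn [0.0004 0.0031 0.0003] F [-0.7  0.4  0.4] w 0.302 t 19.95 q [ -4.  56.  -1. 121.  15.   3.  52.]
```

View pics/w11.png

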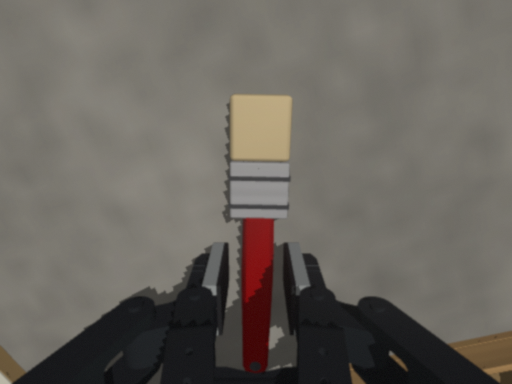

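View pics/s11.png

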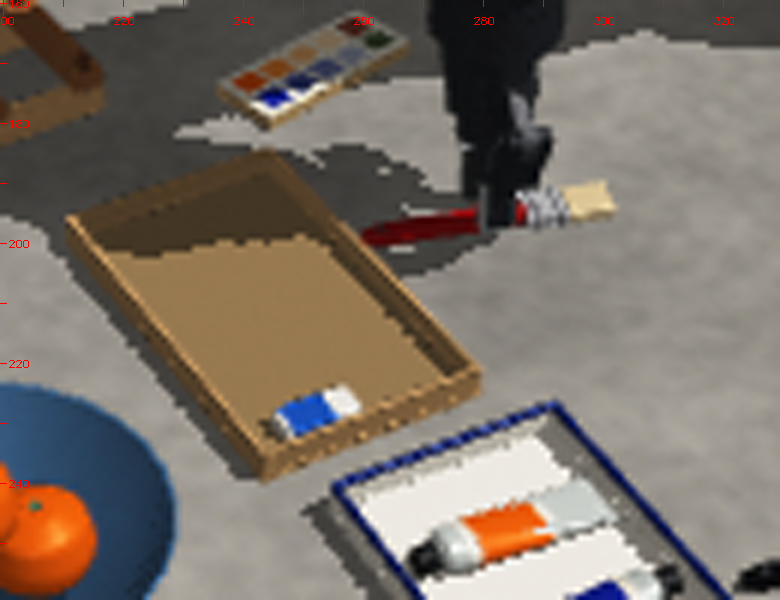

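```bash
python3 -m jog '[[0,0.002,0,0,0.7],[0,0,0,0,0.95],[0,0,0,0,0.95],[0,0,0,0,0.95],[0,0,0,0,0.95],[0,0,0,0,0.95],[0,0,0,0,0.95],[0,0,0,0,0.95],[0,0,0,0,0.95],[0,0,0,0,0.95]]' 40
python3 - <<'E'
from h import *
go(.4472,.003,.13,71.1)
f=grab_frame('wrist');cv2.imwrite('pics/w12.png',f['img'][:,:,::-1])
E
```

```text
time_s: 21.05
tool_pos: [0.4472, 0.0025, 0.0318]
tcp_rot: [-90.0, 0.0, 71.1]
force: [-0.2, 0.2, -0.1]
width: 0.144
now [0.4472 0.0025 0.0318] [-9.000e+01  1.000e-02  7.112e+01] turn 0.02 | shift before turn [ 0.0005 -0.0982  0.0002] | after turn [ 0.0005 -0.0982  0.0002] F [-0.2  0.2 -0.1] w 0.144 t 21.05 q [ -4.  56.  -1. 121.  15.   3.  52.]
```

View pics/w12.png

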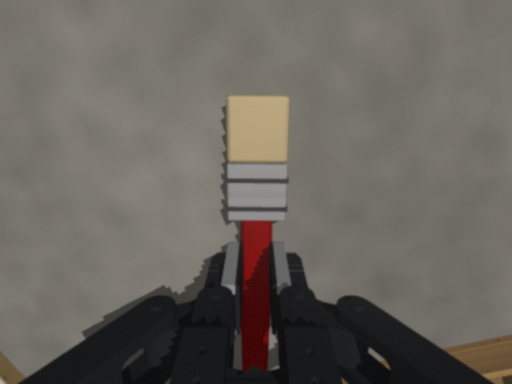

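```bash
python3 -m jog '[[0,-0.01,0,0,0.95],[0,-0.03,0,0,0.95],[0,-0.04,0,0,0.95],[0,-0.02,0,8.5,0.95],[0,0,0,8.5,0.95],[0,0,0,8.5,0.95],[0,0,0,8.5,0.95],[0,0,0,8.5,0.95],[0,0,0,8.5,0.95],[0,0,0,8.5,0.95]]' 40
python3 -m jog '[[0,0,0,8,0.95],[0,0,0,7.6,0.95],[0.02,0,0,0,0.95],[0.03,0,0,0,0.95],[0.03,0,0,0,0.95],[0.03,0,0,0,0.95],[0.03,0,0,0,0.95],[0.03,0,0,0,0.95],[0,0,0,0,0.95],[0,0,0,0,0.95]]' 40
python3 - <<'E'
from h import *
go(.6242,-.0187,.037,-4)
f=grab_frame('wrist');cv2.imwrite('pics/w13.png',f['img'][:,:,::-1])
E
```

```text
time_s: 22.1
tool_pos: [0.4471, 0.0027, 0.1325]
tcp_rot: [-90.0, -0.0, 11.3]
force: [-0.6, -0.3, 0.8]
width: 0.139
time_s: 23.1
tool_pos: [0.6164, -0.0092, 0.132]
tcp_rot: [-90.0, 0.0, -4.0]
force: [0.2, -0.4, -0.8]
width: 0.148
now [ 0.6164 -0.0092  0.132 ] [-8.998e+01  4.000e-02 -3.980e+00] turn 0.02 | shift before turn [ 0.0084  0.095  -0.009 ] | after turn [ 0.0084  0.095  -0.009 ] F [ 0.2 -0.4 -0.8] w 0.148 t 23.1 q [ -9.  54.  14.  84. -17.  44.   8.]
```

View pics/w13.png

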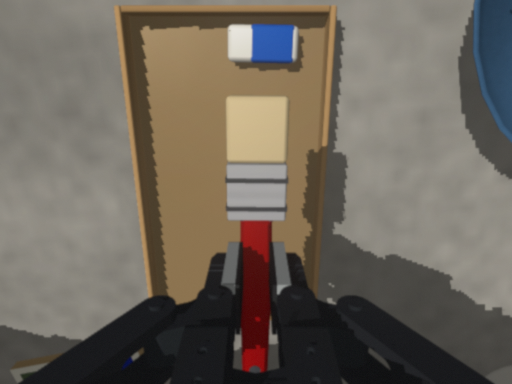

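```bash
python3 -m jog '[[0.008,0.02,-0.009,0,0.95],[0,0.025,0,0,0.95],[0,0.025,0,0,0.95],[0,0.015,0,0,0.95],[0,0.006,0,0,0.95],[0,0.003,0,0,0.95],[0,0,0,0,0.95],[0,0,0,0,0.95],[0,0,0,0,0.95],[0,0,0,0,0.95]]' 40
python3 - <<'E'
from h import *
go(.6242,-.0187,.037,-4)
f=grab_frame('wrist');cv2.imwrite('pics/w14.png',f['img'][:,:,::-1])
E
```

```text
time_s: 24.15
tool_pos: [0.6243, -0.0188, 0.0383]
tcp_rot: [-90.0, -0.0, -4.0]
force: [-0.6, 0.1, -0.7]
width: 0.139
now [ 0.6243 -0.0188  0.0383] [-9.00e+01 -3.00e-02 -3.98e+00] turn 0.02 | shift before turn [-0.0001  0.0013  0.0001] | after turn [-0.0001  0.0013  0.0001] F [-0.6  0.1 -0.7] w 0.139 t 24.15 q [ -7.  62.  12.  84. -18.  36.  10.]
```

View pics/w14.png

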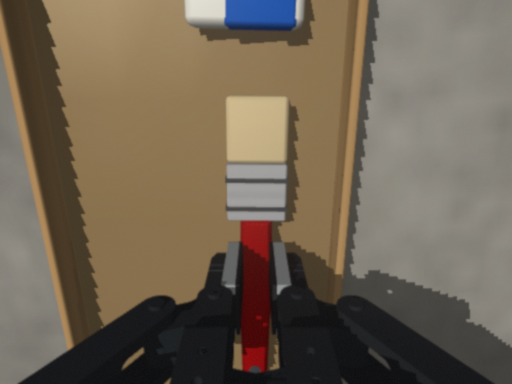

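```bash
python3 -m jog '[[0,0.0018,0,0,0.95],[0,0,0,0,0.95],[0,0,0,0,0.74],[0,0,0,0,0.74],[0,0,0,0,0.74],[0,0,0,0,0.74],[0,-0.01,0,0,0.74],[0,-0.03,0,0,0.74],[0,-0.04,0,0,0.74],[0,-0.02,0,0,0.6]]' 40
python3 - <<'E'
from h import *
go(.4503,.3327,.138,67.3)
f=grab_frame('wrist');cv2.imwrite('pics/w15.png',f['img'][:,:,::-1])
E
```

```text
time_s: 25.2
tool_pos: [0.6249, -0.019, 0.1397]
tcp_rot: [-90.0, -0.2, -4.0]
force: [0.1, 0.2, -0.0]
width: 0.391
now [ 0.6249 -0.019   0.1397] [-90.01  -0.19  -3.99] turn -71.29 | shift before turn [-0.1986  0.0017  0.3387] | after turn [0.2571 0.0017 0.2968] F [ 0.1  0.2 -0. ] w 0.391 t 25.2 q [ -8.  54.  15.  82. -16.  46.   8.]
```

View pics/w15.png

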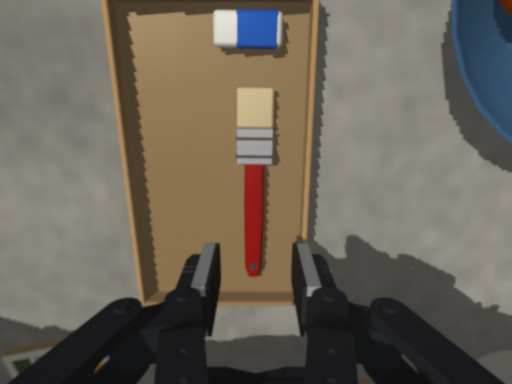

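```bash
python3 -m jog '[[-0.02,0,0.034,0,0.5],[-0.02,0,0.034,0,0.5],[-0.02,0,0.034,0,0.5],[-0.02,0,0.034,0,0.5],[-0.02,0,0.034,0,0.5],[-0.02,0,0.034,0,0.5],[-0.02,0,0.034,0,0.5],[-0.02,0,0.034,0,0.5],[-0.02,0,0.034,0,0.5],[-0.019,0,0.033,0,0.5]]' 40
python3 -m jog '[[0,0,0,-8.5,0.5],[0,0,0,-8.5,0.5],[0,0,0,-8.5,0.5],[0,0,0,-8.5,0.5],[0,0,0,-8.5,0.5],[0,0,0,-8.5,0.5],[0,0,0,-8.5,0.5],[0,0,0,-8.5,0.5],[0,0,0,-3.3,0.5],[0,0.02,0,0,0.5]]' 40
python3 - <<'E'
from h import *
go(.4503,.3327,.034,67.3)
f=grab_frame('wrist');cv2.imwrite('pics/w16.png',f['img'][:,:,::-1])
E
```

```text
time_s: 26.25
tool_pos: [0.4482, 0.3348, 0.1365]
tcp_rot: [-90.0, -0.0, -4.0]
force: [0.5, 0.3, 0.3]
width: 0.501
time_s: 27.25
tool_pos: [0.4502, 0.3336, 0.1179]
tcp_rot: [-90.1, -0.2, 67.4]
force: [1.1, -0.5, -0.6]
width: 0.499
now [0.4502 0.3336 0.1179] [-90.11  -0.19  67.44] turn 0.14 | shift before turn [-0.0008  0.0839 -0.0005] | after turn [-0.0008  0.0839 -0.0005] F [ 1.1 -0.5 -0.6] w 0.499 t 27.25 q [-40.  50.  -0.  97.   1.  33.  27.]
```

View pics/w16.png

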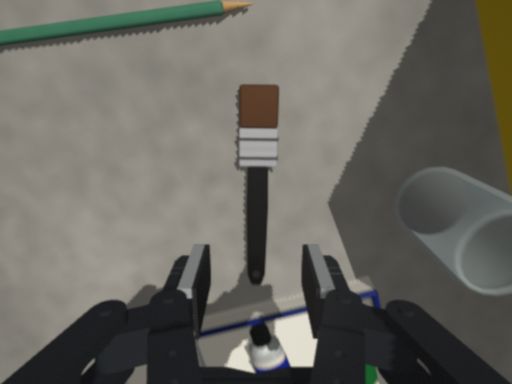

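```bash
python3 -m jog '[[-0.001,0.025,-0.0005,0,0.6],[0,0.025,0,0,0.6],[0,0.025,0,0,0.6],[0,0.011,0,0,0.6],[0,0,0,0,0.7],[0,0,0,0,0.95],[0,0,0,0,0.95],[0,0,0,0,0.95],[0,0,0,0,0.95],[0,0,0,0,0.95]]' 40
python3 - <<'E'
from h import *
go(.4503,.3327,.032,67.3)
f=grab_frame('wrist');cv2.imwrite('pics/w17.png',f['img'][:,:,::-1])
E
```

```text
time_s: 28.3
tool_pos: [0.4496, 0.3324, 0.031]
tcp_rot: [-90.0, -0.1, 67.3]
force: [-1.4, -0.8, 10.0]
width: 0.14
now [0.4496 0.3324 0.031 ] [-9.004e+01 -7.000e-02  6.732e+01] turn 0.02 | shift before turn [ 0.0006 -0.001  -0.0005] | after turn [ 0.0006 -0.001  -0.0005] F [-1.4 -0.8 10. ] w 0.14 t 28.3 q [-40.  59.  -0.  98.   1.  23.  27.]
```

View pics/w17.png

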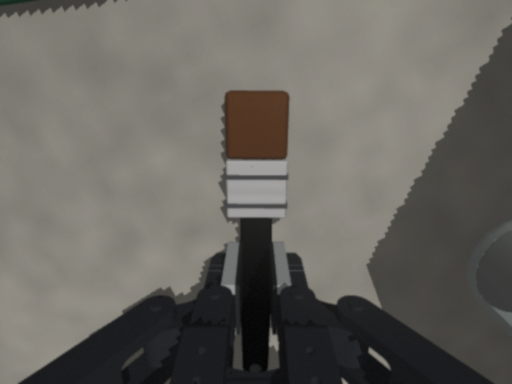

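```bash
python3 -m jog '[[0,-0.01,0,0,0.95],[0,-0.03,0,0,0.95],[0,-0.04,0,0,0.95],[0,-0.02,0,8.5,0.95],[0,0,0,8.5,0.95],[0,0,0,8.5,0.95],[0,0,0,8.5,0.95],[0,0,0,8.5,0.95],[0,0,0,8.5,0.95],[0,0,0,8.5,0.95]]' 40
python3 -m jog '[[0,0,0,8.5,0.95],[0,0,0,3.3,0.95],[0,0,0,0,0.95],[0,0,0,0,0.95],[0,0,0,0,0.95],[0,0,0,0,0.95],[0,0,0,0,0.95],[0,0,0,0,0.95],[0,0,0,0,0.95],[0,0,0,0,0.95]]' 40
python3 - <<'E'
from h import *
go(.5683,-.0148,.13,-4)
E
```

```text
time_s: 29.35
tool_pos: [0.4491, 0.3323, 0.1309]
tcp_rot: [-89.9, -0.0, 7.5]
force: [0.2, -0.6, -0.6]
width: 0.141
time_s: 30.35
tool_pos: [0.4492, 0.3321, 0.13]
tcp_rot: [-90.0, 0.0, -4.0]
force: [0.0, -0.5, -1.4]
width: 0.142
now [0.4492 0.3321 0.13  ] [-90.01   0.    -3.97] turn 0.03 | shift before turn [ 0.1428 -0.     -0.3378] | after turn [ 0.143  -0.     -0.3377] F [ 0.  -0.5 -1.4] w 0.142 t 30.35 q [-49.  51.  19.  97. -25.  37. -21.]
```

```bash
python3 -m jog '[[0.0159,0,-0.0376,0,0.95],[0.0159,0,-0.0376,0,0.95],[0.0159,0,-0.0376,0,0.95],[0.0159,0,-0.0376,0,0.95],[0.0159,0,-0.0376,0,0.95],[0.0159,0,-0.0376,0,0.95],[0.0159,0,-0.0376,0,0.95],[0.0159,0,-0.0376,0,0.95],[0.0159,0,-0.0376,0,0.95],[0,0,0,0,0.95]]' 40
python3 -m jog '[[0,0.02,0,0,0.95],[0,0.02,0,0,0.95],[0,0,0,0,0.95],[0,0,0,0,0.95],[0,0,0,0,0.95],[0,0,0,0,0.95],[0,0,0,0,0.95],[0,0,0,0,0.95],[0,0,0,0,0.95],[0,0,0,0,0.95]]' 40
python3 - <<'E'
from h import *
go(.5683,-.0148,.036,-4)
f=grab_frame('wrist');cv2.imwrite('pics/w18.png',f['img'][:,:,::-1])
E
```

```text
time_s: 31.35
tool_pos: [0.5694, -0.0215, 0.1302]
tcp_rot: [-90.2, -0.1, -4.3]
force: [0.4, 1.6, -0.1]
width: 0.143
time_s: 32.35
tool_pos: [0.5685, -0.0154, 0.0901]
tcp_rot: [-90.0, -0.0, -4.0]
force: [0.4, 0.2, 0.0]
width: 0.137
now [ 0.5685 -0.0154  0.0901] [-90.01  -0.    -3.98] turn 0.02 | shift before turn [-0.0003  0.0541  0.0006] | after turn [-0.0003  0.0541  0.0006] F [0.4 0.2 0. ] w 0.137 t 32.35 q [ -7.  54.  11.  96. -18.  32.  11.]
```

View pics/w18.png

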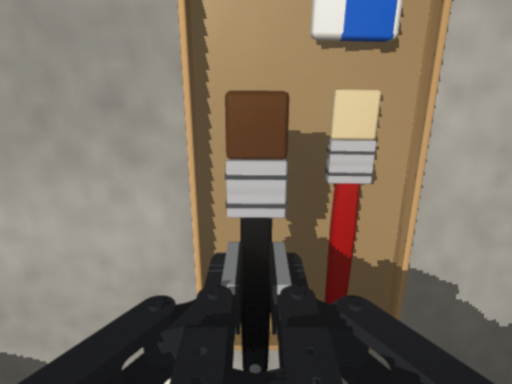

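```bash
python3 -m jog '[[0,0.02,0,0,0.95],[0,0.02,0,0,0.95],[0,0.01,0,0,0.95],[0,0.0035,0,0,0.95],[0,0.001,0,0,0.95],[0,0,0,0,0.95],[0,0,0,0,0.95],[0,0,0,0,0.95],[0,0,0,0,0.95],[0,0,0,0,0.95]]' 40
python3 -m jog '[[0,0,0,0,0.74],[0,0,0,0,0.74],[0,0,0,0,0.74],[0,0,0,0,0.74],[0,-0.01,0,0,0.74],[0,-0.03,0,0,0.74],[0,-0.04,0,0,0.74],[0,-0.02,0,0,0.5],[0,0,0,0,0.1],[0,0,0,0,0.1]]' 40
python3 - <<'E'
from h import *
f=grab_frame('wrist');cv2.imwrite('pics/w19.png',f['img'][:,:,::-1])
# panel grasp: center (.4463,-.1789), yaw 9; grasp 46 mm toward -x end
a=np.radians(9);print(.4463-.040*np.cos(a),-.1789-.040*np.sin(a))
go(.4463-.040*np.cos(a),-.1789-.040*np.sin(a),.13,99)
go(.4463-.040*np.cos(a),-.1789-.040*np.sin(a),.13,-81)
E
```

```text
time_s: 33.4
tool_pos: [0.5685, -0.0154, 0.0357]
tcp_rot: [-90.0, -0.0, -4.0]
force: [-0.7, -0.3, -0.5]
width: 0.14
time_s: 34.4
tool_pos: [0.5685, -0.0153, 0.136]
tcp_rot: [-90.0, -0.0, -4.0]
force: [0.4, 0.6, 0.1]
width: 0.761
0.4067924663761945 -0.18515737860160925
now [ 0.5683 -0.0153  0.1354] [-9.00e+01  2.00e-02 -3.97e+00] turn -102.97 | shift before turn [-0.1493  0.0054 -0.1806] | after turn [-0.1425  0.0054  0.1861] F [-0.1  0.9 -0.9] w 0.85 t 34.45 q [ -8.  50.  13.  94. -17.  37.  10.]
now [ 0.5683 -0.0153  0.1354] [-9.00e+01  2.00e-02 -3.97e+00] turn 77.03 | shift before turn [-0.1493  0.0054 -0.1806] | after turn [ 0.1425  0.0054 -0.1861] F [-0.1  0.9 -0.9] w 0.85 t 34.45 q [ -8.  50.  13.  94. -17.  37.  10.]
```

View pics/w19.png

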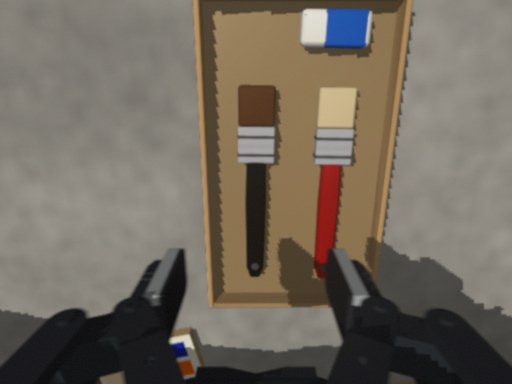

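```bash
python3 -m jog '[[-0.02,0,-0.024,0,0.15],[-0.02,0,-0.025,0,0.15],[-0.02,0,-0.025,0,0.15],[-0.02,0,-0.025,0,0.15],[-0.02,0,-0.025,0,0.15],[-0.02,0,-0.025,0,0.15],[-0.022,0,-0.03,0,0.15],[0,0,0,8.5,0.15],[0,0,0,8.5,0.15],[0,0,0,8.5,0.15]]' 40
python3 -m jog '[[0,0,0,8.5,0.15],[0,0,0,8.5,0.15],[0,0,0,8.5,0.15],[0,0,0,8.5,0.15],[0,0,0,8.5,0.15],[0,0,0,8.5,0.15],[0,0,0,0.5,0.15],[0,0,0,0,0.15],[0,0,0,0,0.15],[0,0,0,0,0.15]]' 40
python3 - <<'E'
from h import *
a=np.radians(9)
go(.4463-.033*np.cos(a),-.1789-.033*np.sin(a),.035,-81)
f=grab_frame('wrist');crop(f,0,0,512,384,1,'w20');np.savez('w20.npz',**f)
E
```

```text
time_s: 35.45
tool_pos: [0.414, -0.1843, 0.135]
tcp_rot: [-90.0, 0.1, -29.9]
force: [-0.1, -0.4, -0.1]
width: 0.849
time_s: 36.45
tool_pos: [0.4144, -0.1842, 0.1355]
tcp_rot: [-90.0, 0.0, -80.9]
force: [0.7, 0.1, -0.1]
width: 0.851
now [ 0.4144 -0.1842  0.1355] [-90.01   0.   -80.86] turn 0.14 | shift before turn [-0.0002  0.1005 -0.0006] | after turn [-0.0002  0.1005 -0.0006] F [ 0.7  0.1 -0.1] w 0.851 t 36.45 q [  7.  46.  24. 118. -44.  25. -16.]
```

View pics/w20.png

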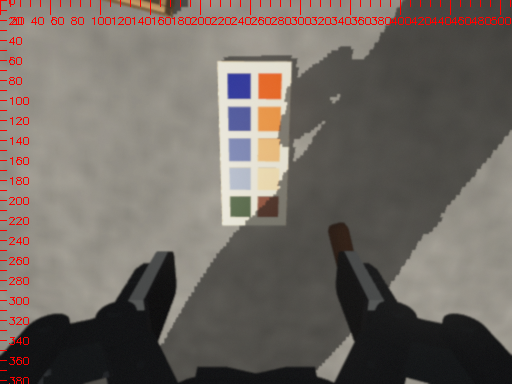

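```bash
python3 -m jog '[[0,0.025,0,0,0.15],[0,0.025,0,0,0.15],[0,0.025,0,0,0.15],[0,0.018,0,0,0.15],[0,0.008,0,0,0.15],[0,0,0,0,0.15],[0,0,0,0,0.6],[0,0,0,0,0.6],[0,0,0,0,0.6],[0,0,0,0,0.6]]' 40
python3 -m jog '[[0,0,0,0,0.6],[0,0,0,0,0.6],[0,0,0,0,0.6],[0,0,0,0,0.6],[0,0,0,0,0.6],[0,0,0,0,0.6],[0,0,0,0,0.6],[0,0,0,0,0.6],[0,0,0,0,0.6],[0,0,0,0,0.6]]' 40
python3 - <<'E'
from h import *
go(.474,-.266,.035,-91.4)
f=grab_frame('wrist');crop(f,0,0,512,384,1,'w21')
f=grab_frame('scene');crop(f,160,120,130,100,6,'s21')
E
```

```text
time_s: 37.5
tool_pos: [0.4146, -0.1841, 0.0349]
tcp_rot: [-90.0, -0.0, -81.0]
force: [0.7, 0.3, -0.1]
width: 0.396
time_s: 38.5
tool_pos: [0.4144, -0.1842, 0.0345]
tcp_rot: [-90.0, -0.0, -81.0]
force: [-0.1, 0.1, -0.3]
width: 0.401
now [ 0.4144 -0.1842  0.0345] [-9.000e+01 -1.000e-02 -8.098e+01] turn 10.42 | shift before turn [ 0.0902 -0.0005  0.046 ] | after turn [ 0.0804 -0.0005  0.0616] F [-0.1  0.1 -0.3] w 0.401 t 38.5 q [ 16.  56.   7. 120. -53.   7.  -8.]
```

View pics/w21.png

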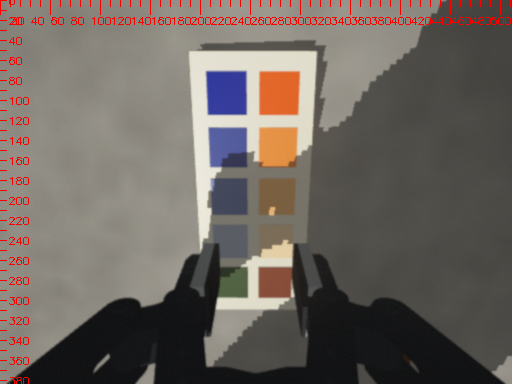

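View pics/s21.png

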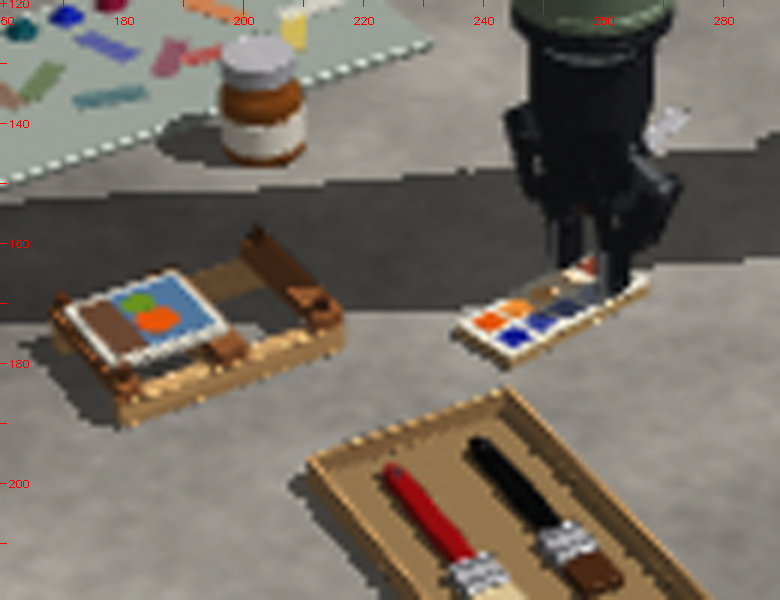

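```bash
python3 -m jog '[[0,-0.02,0,0,0.6],[0,-0.01,0,0,0.15],[0,0,0,0,0.15],[0,0,0,0,0.15],[0,0,0,0,0.15],[0,0.02,0,0,0.15],[0,0.013,0,0,0.15],[0,0.006,0,0,0.15],[0,0,0,0,0.15],[0,0,0,0,0.15]]' 40
python3 -m jog '[[0,0,0,0,0.3],[0,0,0,0,0.3],[0,0,0,0,0.3],[0,0,0,0,0.34],[0,0,0,0,0.34],[0,0,0,0,0.34],[0,0,0,0,0.34],[0,0,0,0,0.34],[0,0,0,0,0.34],[0,0,0,0,0.34]]' 40
python3 - <<'E'
from h import *
go(.474,-.266,.035,-91.4)
f=grab_frame('wrist');crop(f,0,0,512,384,1,'w22')
f=grab_frame('scene');crop(f,220,120,80,80,8,'s22')
E
```

```text
time_s: 39.6
tool_pos: [0.4144, -0.1842, 0.0257]
tcp_rot: [-90.0, -0.0, -81.0]
force: [-0.6, -0.1, -0.3]
width: 0.848
time_s: 40.6
tool_pos: [0.4144, -0.1842, 0.0255]
tcp_rot: [-90.0, -0.0, -81.0]
force: [-0.9, 0.9, -0.5]
width: 0.66
now [ 0.4144 -0.1842  0.0255] [-90.    -0.   -80.98] turn 10.42 | shift before turn [ 0.0902 -0.0095  0.046 ] | after turn [ 0.0804 -0.0095  0.0616] F [-0.9  0.9 -0.5] w 0.66 t 40.6 q [ 17.  57.   5. 120. -54.   5.  -7.]
```

View pics/w22.png

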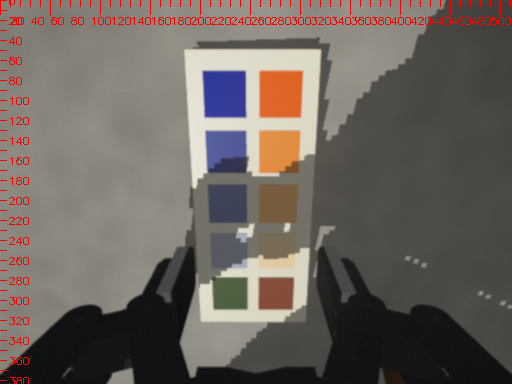

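View pics/s22.png

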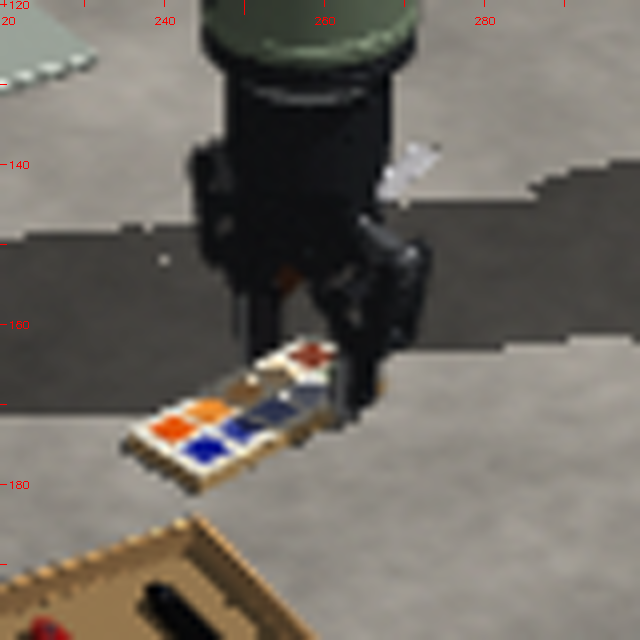

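```bash
python3 -m jog '[[0,0,0,0,0.6],[0,0,0,0,0.6],[0,0,0,0,0.6],[0,0,0,0,0.6],[0,0,0,0,0.6],[0,0,0,0,0.6],[0,0,0,0,0.6],[0,0,0,0,0.6],[0,0,0,0,0.6],[0,0,0,0,0.6]]' 40
python3 - <<'E'
from h import *
go(.474,-.266,.0275,-91.4)
f=grab_frame('wrist');crop(f,0,0,512,384,1,'w23')
E
```

```text
time_s: 41.7
tool_pos: [0.4144, -0.1841, 0.0258]
tcp_rot: [-90.0, -0.0, -81.0]
force: [-0.4, 1.0, 9.4]
width: 0.567
now [ 0.4144 -0.1841  0.0258] [-8.999e+01 -1.000e-02 -8.097e+01] turn 10.43 | shift before turn [ 0.0902 -0.0017  0.046 ] | after turn [ 0.0804 -0.0017  0.0615] F [-0.4  1.   9.4] w 0.567 t 41.7 q [ 17.  57.   5. 120. -54.   5.  -7.]
```

View pics/w23.png

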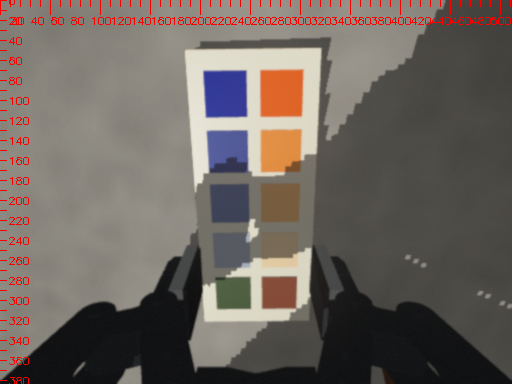

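```bash
python3 -m jog '[[0,-0.003,0,0,0.6],[0,-0.001,0,0,0.6],[0.02,0,0.006,0,0.6],[0.02,0,0.006,0,0.6],[0.02,0,0.008,0,0.6],[0.02,0,0.006,3.4,0.6],[0.008,0,0.004,7,0.6],[0,0,0,0,0.6],[0,0,0,0,0.6],[0,0,0,0,0.6]]' 40
python3 - <<'E'
from h import *
go(.474,-.266,.0275,-91.4)
f=grab_frame('wrist');crop(f,0,0,512,384,1,'w24');np.savez('w24.npz',**f)
f=grab_frame('top');crop(f,290,120,130,120,6,'t24');np.savez('t24.npz',**f)
E
```

```text
time_s: 42.75
tool_pos: [0.4572, -0.266, 0.0295]
tcp_rot: [-90.0, 0.0, -91.2]
force: [-0.4, -0.1, -0.7]
width: 0.57
now [ 0.4572 -0.266   0.0295] [-9.002e+01  3.000e-02 -9.121e+01] turn 0.19 | shift before turn [-0.0004  0.002   0.0168] | after turn [-0.0004  0.002   0.0168] F [-0.4 -0.1 -0.7] w 0.57 t 42.75 q [ 15.  61.  22. 105. -51.  25. -16.]
```

View pics/w24.png

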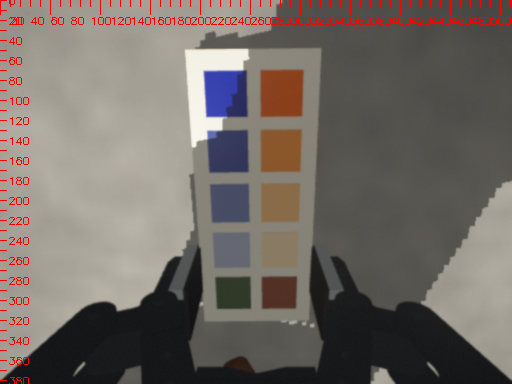

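View pics/t24.png

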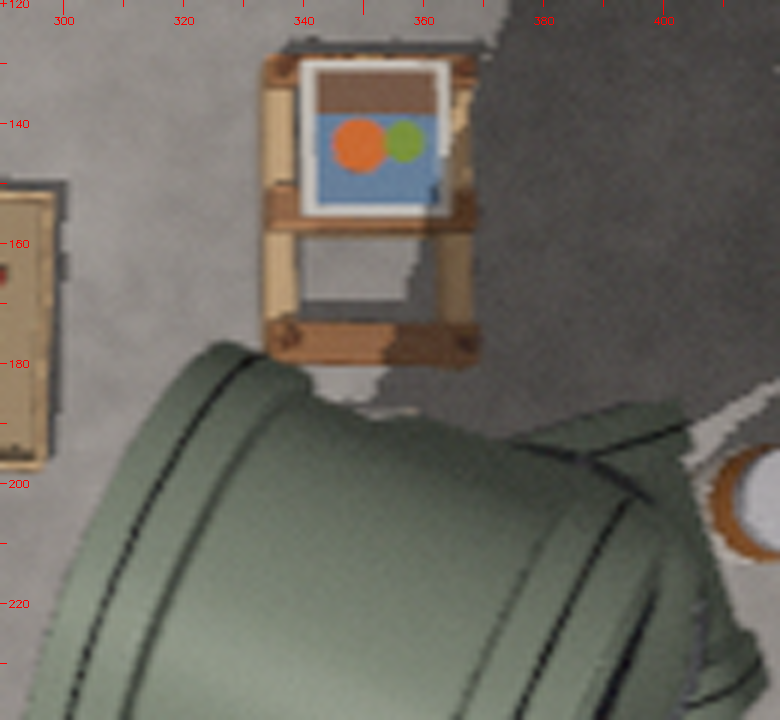

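```bash
python3 -m jog '[[0,0.0022,0,0.2,0.6],[0,0,0.01,0,0.6],[0,0,0.01,0,0.6],[0,0,0.01,0,0.6],[0,0,0.01,0,0.6],[0,0,0,0,0.6],[0,0,0,0,0.6],[0,0,0,0,0.6],[0,0,0,0,0.6],[0,0,0,0,0.6]]' 40
python3 - <<'E'
from h import *
go(.541,-.2676,.0275,-91.4)
f=grab_frame('wrist');crop(f,80,0,300,240,2,'w25')
f=grab_frame('scene');crop(f,160,120,110,90,7,'s25')
E
```

```text
time_s: 43.85
tool_pos: [0.4972, -0.2678, 0.0274]
tcp_rot: [-90.0, -0.0, -91.6]
force: [-0.7, 0.3, -0.7]
width: 0.567
now [ 0.4972 -0.2678  0.0274] [-90.01  -0.   -91.59] turn -0.19 | shift before turn [-0.0014 -0.0001  0.0438] | after turn [-0.0013 -0.0001  0.0438] F [-0.7  0.3 -0.7] w 0.567 t 43.85 q [ 12.  63.  27.  98. -49.  32. -22.]
```

View pics/w25.png

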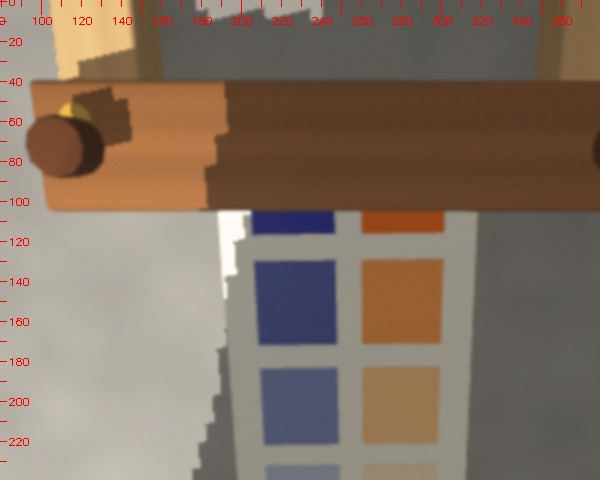

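View pics/s25.png

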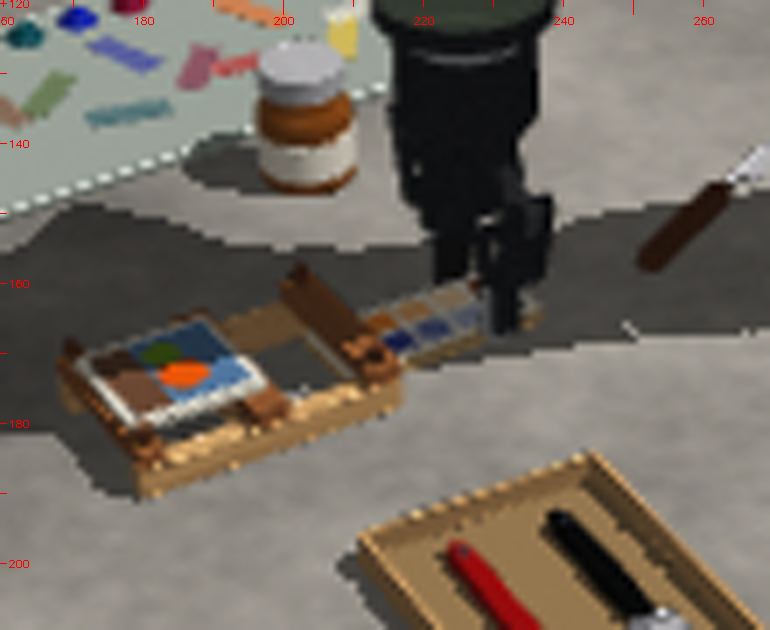

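```bash
python3 -m jog '[[0,0,0.008,0,0.6],[0,0,0.008,0,0.6],[0,0,0.008,0,0.6],[0,0,0.006,0,0.6],[0,0,0.003,0,0.6],[0,0.0005,0.002,0,0.6],[0,0,0.001,0,0.6],[0,0,0,0,0.6],[0,0,0,0,0.6],[0,0,0,0,0.6]]' 40
python3 - <<'E'
from h import *
go(.541,-.2676,.0275,-91.4)
f=grab_frame('wrist');crop(f,80,0,300,240,2,'w26')
E
```

```text
time_s: 44.95
tool_pos: [0.5333, -0.2688, 0.0269]
tcp_rot: [-90.0, -0.0, -91.6]
force: [0.2, -0.3, -0.3]
width: 0.566
now [ 0.5333 -0.2688  0.0269] [-90.    -0.   -91.59] turn -0.19 | shift before turn [-0.0014 -0.0006  0.0077] | after turn [-0.0014 -0.0006  0.0077] F [ 0.2 -0.3 -0.3] w 0.566 t 44.95 q [ 10.  65.  30.  90. -47.  38. -27.]
```

View pics/w26.png

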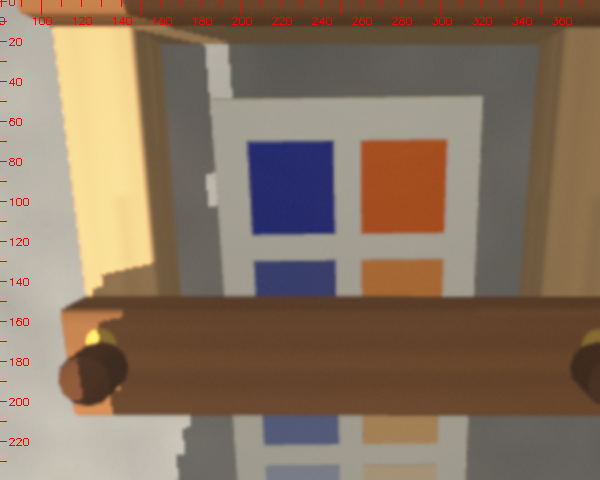

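```bash
python3 -m jog '[[-0.001,0.0007,0.0015,-0.2,0.6],[0,0,0.0015,0,0.6],[0,0,0.0015,0,0.6],[0,0,0.001,0,0.6],[0,0,0.001,0,0.6],[0,0,0.0005,0,0.6],[0,0,0,0,0.6],[0,0,0,0,0.6],[0,0,0,0,0.6],[0,0,0,0,0.6]]' 40
python3 - <<'E'
from h import *
go(.541,-.2676,.0275,-91.4)
f=grab_frame('wrist');crop(f,80,0,300,240,2,'w27')
E
```

```text
time_s: 46.0
tool_pos: [0.5404, -0.2679, 0.0262]
tcp_rot: [-90.0, -0.0, -91.4]
force: [0.8, -0.9, -0.4]
width: 0.567
now [ 0.5404 -0.2679  0.0262] [-9.000e+01 -1.000e-02 -9.138e+01] turn 0.02 | shift before turn [-0.0003 -0.0013  0.0006] | after turn [-0.0003 -0.0013  0.0006] F [ 0.8 -0.9 -0.4] w 0.567 t 46.0 q [ 10.  66.  30.  89. -47.  39. -28.]
```

View pics/w27.png

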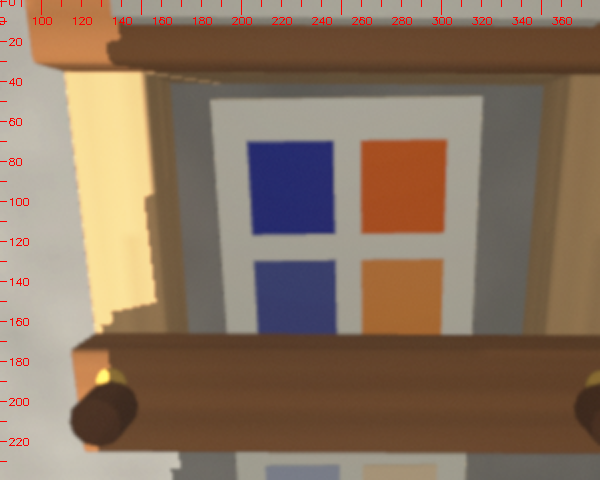

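```bash
python3 -m jog '[[0,0,0.0005,0,0.6],[0,0,0.0005,0,0.6],[0,0,0.0005,0,0.6],[0,0,0.0005,0,0.6],[0,0,0,0,0.6],[0,0,0,0,0.6],[0,0,0,0,0.6],[0,0,0,0,0.6],[0,0,0,0,0.6],[0,0,0,0,0.6]]' 25
python3 -m jog '[[0,0,0.0005,0,0.6],[0,0,0.0005,0,0.6],[0,0,0,0,0.6],[0,0,0,0,0.6],[0,0,0,0,0.6],[0,0,0,0,0.6],[0,0,0,0,0.6],[0,0,0,0,0.6],[0,0,0,0,0.6],[0,0,0,0,0.6]]' 25
python3 - <<'E'
from h import *
go(.541,-.2676,.0275,-91.4)
f=grab_frame('wrist');crop(f,150,0,150,120,5,'w28')
E
```

```text
time_s: 47.05
tool_pos: [0.5424, -0.268, 0.0261]
tcp_rot: [-90.0, -0.0, -91.4]
force: [0.3, -0.1, -0.4]
width: 0.568
time_s: 48.05
tool_pos: [0.5431, -0.268, 0.0261]
tcp_rot: [-90.0, 0.0, -91.4]
force: [-5.4, 1.1, 0.3]
width: 0.565
now [ 0.5431 -0.268   0.0261] [-9.004e+01  1.000e-02 -9.139e+01] turn 0.01 | shift before turn [-0.0003 -0.0014 -0.0021] | after turn [-0.0003 -0.0014 -0.0021] F [-5.4  1.1  0.3] w 0.565 t 48.05 q [  9.  66.  30.  88. -47.  39. -29.]
```

View pics/w28.png

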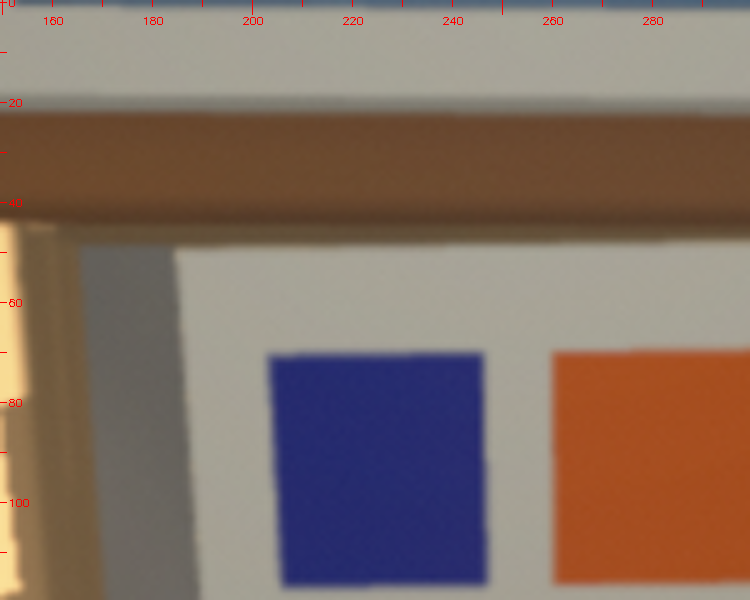

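```bash
python3 -m jog '[[0,0.0003,0.0005,0,0.6],[0,0,0,0,0.6],[0,0,0,0,0.6],[0,0,0,0,0.6],[0,0,0,0,0.25],[0,0,0,0,0.25],[0,0,0,0,0.25],[0,0,0,0,0.25],[0,0,0,0,0.25],[0,0,0,0,0.25]]' 25
python3 -m jog '[[0,-0.01,0,0,0.25],[0,-0.03,0,0,0.25],[0,-0.04,0,0,0.25],[0,-0.03,0,0,0.25],[0,0,0,0,0.25],[0,0,0,0,0.25],[0,0,0,0,0.25],[0,0,0,0,0.25],[0,0,0,0,0.25],[0,0,0,0,0.25]]' 25
python3 - <<'E'
from h import *
go(.35,-.15,.25,-91.4)
f=grab_frame('wrist');crop(f,0,0,512,384,1,'w29')
E
```

```text
time_s: 49.1
tool_pos: [0.544, -0.268, 0.0259]
tcp_rot: [-90.0, -0.0, -91.4]
force: [-0.3, 0.4, 0.3]
width: 0.753
time_s: 50.1
tool_pos: [0.5438, -0.268, 0.1355]
tcp_rot: [-90.0, 0.0, -91.4]
force: [-0.4, 0.3, 1.0]
width: 0.745
now [ 0.5438 -0.268   0.1355] [-90.03   0.   -91.38] turn 0.02 | shift before turn [-0.1133 -0.1145 -0.1966] | after turn [-0.1132 -0.1145 -0.1966] F [-0.4  0.3  1. ] w 0.745 t 50.1 q [  7.  57.  37.  86. -41.  50. -34.]
```

View pics/w29.png

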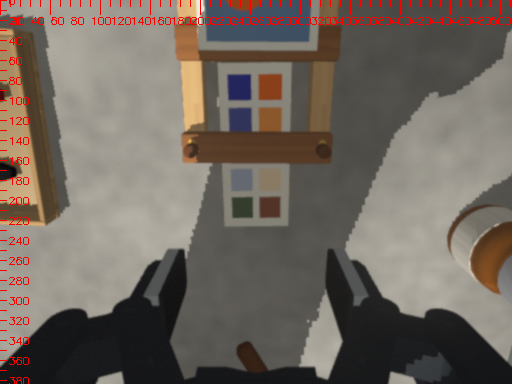

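```bash
python3 -m jog '[[0,-0.03,-0.01,0,0.25],[0,-0.03,-0.02,0,0.25],[-0.02,-0.03,-0.03,0,0.25],[-0.03,-0.02,-0.03,0,0.25],[-0.03,0,-0.03,0,0.25],[-0.03,0,-0.02,0,0.25],[-0.03,0,0,0,0.25],[-0.03,0,0,0,0.25],[-0.03,0,0,0,0.25],[0,0,0,0,0.25]]' 25
python3 - <<'E'
from h import *
f=grab_frame('top');np.savez('tf.npz',**f)
crop(f,80,110,340,180,2,'t30');crop(f,320,120,60,90,7,'t30r')
f=grab_frame('scene');crop(f,120,80,250,200,3,'s30')
E
```

```text
time_s: 51.15
tool_pos: [0.4088, -0.0614, 0.2456]
tcp_rot: [-90.0, 0.1, -91.1]
force: [0.1, -0.3, 0.5]
width: 0.748
```

View pics/t30.png

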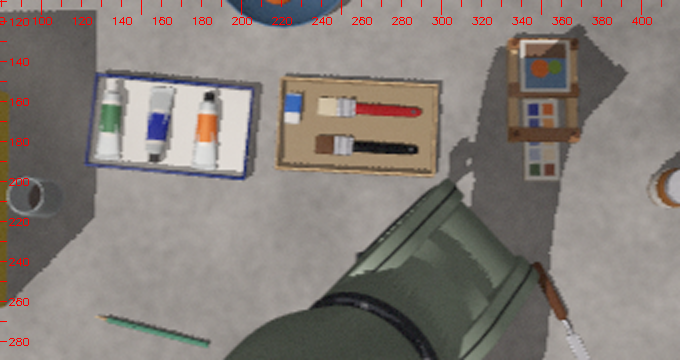

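View pics/t30r.png

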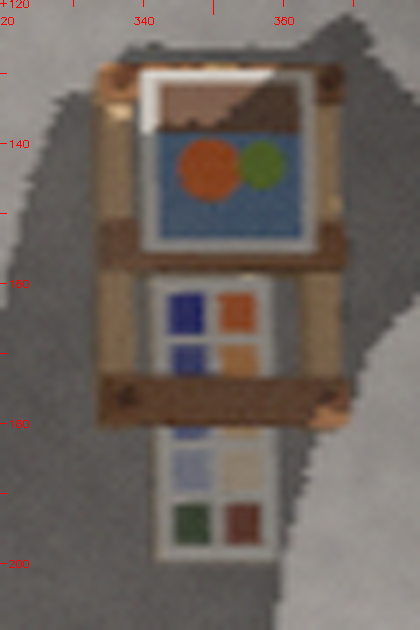

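View pics/s30.png

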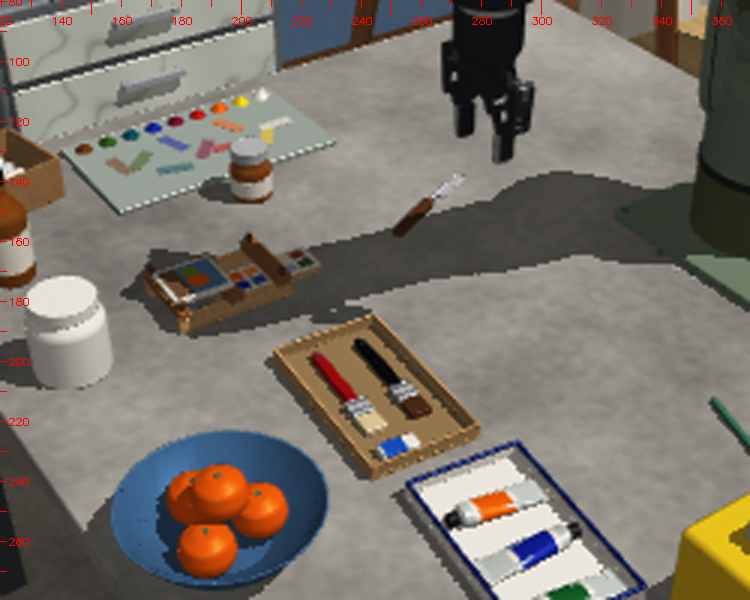

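Run:
```python
from h import *
f=dict(np.load('tf.npz'))
crop(f,330,150,50,55,12,'t31')
o=(320,120)
P=lambda c,z,s=7,o=o:back(f,c[0]/s+o[0]-.5,c[1]/s+o[1]-.5,z).round(4)
print('near',P((153,561),.01),P((279,555),.01),'far',P((148,280),.01),P((272,278),.01),'stop',P((210,270),.018),P((210,270),.01))
o2=(290,120)
# orange/blue clearances in tray frame
s=2;o3=(80,110)
f2=f;crop(f,110,140,110,70,7,'t32')
```

```text
near [ 0.5154 -0.2408  0.01  ] [ 0.5169 -0.2932  0.01  ] far [ 0.6329 -0.2432  0.01  ] [ 0.6328 -0.2951  0.01  ] stop [ 0.6353 -0.2674  0.018 ] [ 0.6367 -0.2693  0.01  ]
```

View pics/t31.png

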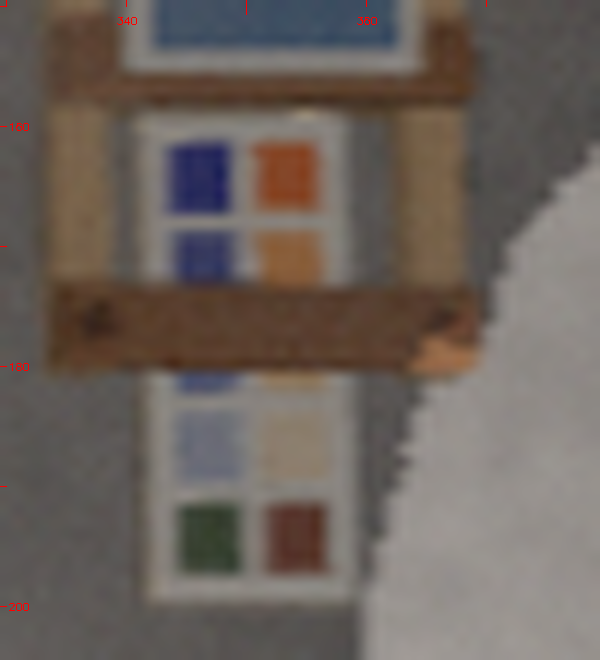

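View pics/t32.png

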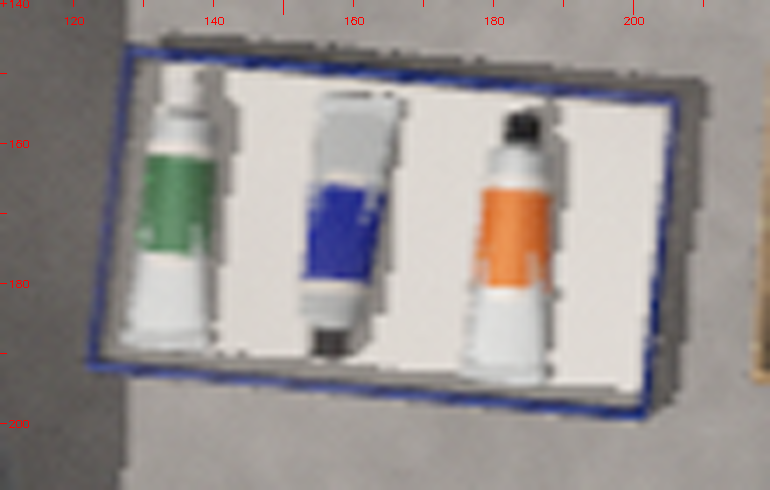

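```bash
python3 - <<'E'
from h import *
f=dict(np.load('tf.npz'))
P=lambda c,z:back(f,c[0]/7+110-.5,c[1]/7+140-.5,z)
a=np.radians(-6.3);R=np.array([[np.cos(a),-np.sin(a)],[np.sin(a),np.cos(a)]])
T=lambda p:(R.T@(p[:2]-[.603,.2677])*1000).round(1)
for n,c,z in [('or crimp',(505,381),.010),('or cap',(523,110),.014),('bl crimp',(360,95),.010),('bl cap',(330,356),.014),('green crimp',(167,345),.01),('rimN',(505,402),.02),('rimN outer',(505,408),.02)]: print(n,T(P(c,z)))
E
python3 - <<'E'
from h import *
f=grab_frame('scene');crop(f,255,225,90,60,8,'s32')
E
```

```text
or crimp [-56.1 -53.4]
or cap [ 56.4 -49.7]
bl crimp [57.1 19.1]
bl cap [-52.6  18.4]
green crimp [-53.8  86.7]
rimN [-65.4 -56.2]
rimN outer [-67.8 -56.4]
```

View pics/s32.png

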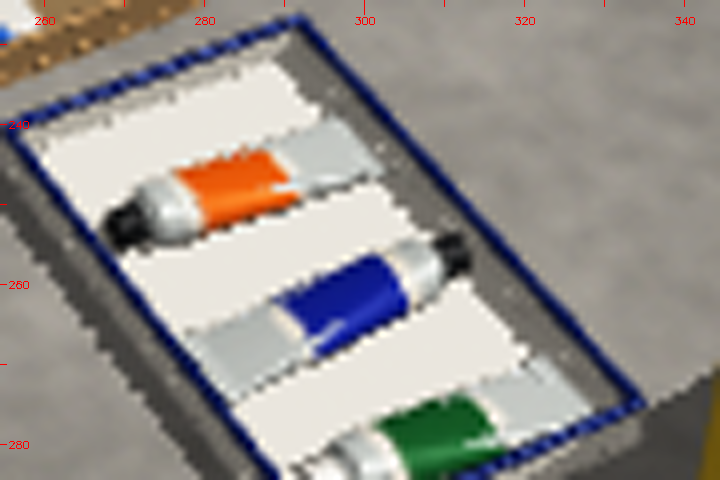

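Run:
```python
from cell import *
print(get_state()['time_s'],hand_in())
```

```text
the job is handed in; nothing more can be done
51.3 None
```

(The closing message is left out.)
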